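# Unload the reagent dock onto the transport carrier

## Task

Free every reagent cartridge from the dock by raising its near end and tilting it clear of the lip and the retaining bar, without wrenching it against the bar, and build all of them, with any lying loose on the bench, into an airy tower on the carrier. First press one cartridge fully home into each of the carrier's two pockets; then lay the others on top, two to a layer, each layer crosswise to the one below and centred over it, with one cartridge towards each end of those below and a clear gap between (a lone last one also goes towards one end). Don't knock over or shove aside the other things on the bench.

Things in the scene. Friction and masses are not known exactly. Their poses are not given: they have to be found in the camera images.
- cart1: white reagent cartridge, body 120 x 36 x 26 mm (x, y, z), 0.15 kg, origin at the middle of the body; at its +x end a tongue 20 wide, 5 thick at mid-height, x = 60 to 84, ending in a toe 20 wide, x = 84 to 90, z = -8 to 8. Top and underside alike: either may be up, tongue either way in the tower. If present, starts in dock bay 1, tongue far from the robot.
- cart2: white reagent cartridge, body 120 x 36 x 26 mm (x, y, z), 0.15 kg, origin at the middle of the body; at its +x end a tongue 20 wide, 5 thick at mid-height, x = 60 to 84, ending in a toe 20 wide, x = 84 to 90, z = -8 to 8. Top and underside alike: either may be up, tongue either way in the tower. If present, starts in dock bay 2, tongue far from the robot.
- cart3: white reagent cartridge, body 120 x 36 x 26 mm (x, y, z), 0.15 kg, origin at the middle of the body; at its +x end a tongue 20 wide, 5 thick at mid-height, x = 60 to 84, ending in a toe 20 wide, x = 84 to 90, z = -8 to 8. Top and underside alike: either may be up, tongue either way in the tower. If present, starts in dock bay 3, tongue far from the robot.
- cart4: white reagent cartridge, body 120 x 36 x 26 mm (x, y, z), 0.15 kg, origin at the middle of the body; at its +x end a tongue 20 wide, 5 thick at mid-height, x = 60 to 84, ending in a toe 20 wide, x = 84 to 90, z = -8 to 8. Top and underside alike: either may be up, tongue either way in the tower. If present, starts in dock bay 4, tongue far from the robot.
- cart5: white reagent cartridge, body 120 x 36 x 26 mm (x, y, z), 0.15 kg, origin at the middle of the body; at its +x end a tongue 20 wide, 5 thick at mid-height, x = 60 to 84, ending in a toe 20 wide, x = 84 to 90, z = -8 to 8. Top and underside alike: either may be up, tongue either way in the tower. Starts loose on the bench in front of the carrier.
- cart6: white reagent cartridge, body 120 x 36 x 26 mm (x, y, z), 0.15 kg, origin at the middle of the body; at its +x end a tongue 20 wide, 5 thick at mid-height, x = 60 to 84, ending in a toe 20 wide, x = 84 to 90, z = -8 to 8. Top and underside alike: either may be up, tongue either way in the tower. If present, starts loose on the bench in front of the dock.
- dock: fixed grey dock, x = -74 to 102, 272 mm wide in y, origin on the bench, +x away from the robot; floor 10 mm above the bench (4 mm beyond x = 66). Bays 1 to 4 at y = -102, -34, 34, 102 mm (32 mm free between cartridges). A docked cartridge lies along x, middle at x = 0, z = 23. Guide ribs 8 mm high beside each bay at x = -45 and 45 only, 3 mm clear; room for fingers at the middle.
- near_lip (a point): middle of the top edge of the dock's near lip: a wall 6 mm thick (dock x = -70 to -64 mm), 10 mm above the dock floor, along the row, 4 mm from the cartridges. Way out: tilt the cartridge about its far lower edge by 0.25 to 0.3 rad (near end up 30 to 35 mm, toe down), so that the toe passes under the bar; draw it back (dock -x) 35 mm or more so tilted, then lift.
- bar: the dock's steel retaining bar, fixed, same origin and axes as the dock; x = 71 to 77 mm, underside 27.5 and top 37.5 mm above the bench, along the whole row, between end posts. It lies 2 mm over the tongues, with the toes (tops at 31 mm) hooked behind it: a level cartridge can be neither lifted nor pulled out.
- carrier: fixed grey plate 152 x 170 mm (x, y), origin at the middle of its underside on the bench, with two pockets along its x at y = -40 and 40 mm. Heights of a cartridge's middle above the bench: 20 mm home in a pocket, 46 mm in layer 2 (laid along carrier y, one at about x = -40, one at x = 40 mm), 72 mm in layer 3 (along x again, at about y = -40 and 40).
- pocket_a (a point): middle of the floor of the pocket at carrier y = -40 mm, 7 mm above the bench: 126 x 41 mm, 8 mm deep (rim 15 mm above the bench; tongues pass over it, toes hang beyond the plate). Rim cut away to the floor for fingers over |x| < 26 mm on both long sides. Sprung balls in the sides hold a cartridge 5 mm too high until pressed down at its middle with about 5 to 12 N; then it stays home.
- pocket_b (a point): middle of the floor of the pocket at carrier y = 40 mm, 7 mm above the bench: 126 x 41 mm, 8 mm deep (rim 15 mm above the bench; tongues pass over it, toes hang beyond the plate). Rim cut away to the floor for fingers over |x| < 26 mm on both long sides. Sprung balls in the sides hold a cartridge 5 mm too high until pressed down at its middle with about 5 to 12 N; then it stays home.
- pot: bystander: small jar, 44 mm wide, 50 mm high, in front of the dock
- dishes: bystander: clear disc-shaped dish stack, 64 mm wide, 22 mm high, beyond the dock
- timer: bystander: white bench timer 45 x 50 x 24 mm, beyond the carrier
- tuberack: bystander: white tube rack 70 x 150 mm, 95 mm high with tubes, on the left
There are look-alikes about, which are no part of the job. What is shaped like the cart1 but brown or turquoise is not meant. What is shaped like the cart2 but yellow is not meant.

How it is judged:
By the outcome, as a careful person would: the job done as asked, in the order asked, and still so for the second after the job is handed in, with the robot touching nothing.
Of cart1, cart2, cart3, cart4, cart6 only 3 to 5 are there at a start; the rules pass over those that are not, and their reading is None.
At some moment in a run one of cart5, cart6 may be knocked a few centimetres aside while the robot is not near it.
Once in a run the grip may slacken for a moment while it holds something.
It also fails if it takes over 210 s, if anything falls off the work surface, if the arm or the gripper's body presses on something with over 40 N, if the wrist force passes 120 N, or if a joint passes its speed limit or range.

## Robot

A 6-joint arm with a two-finger parallel gripper is mounted at the origin on the work surface. World frame = base frame: x ahead of the robot, y to its left, z up, the work surface at z = 0. Lengths are in m, angles in degrees, forces in N, time in s.
With the tool pointing down it reaches from about 0.425 to 0.925 m from the base axis. Payload 12.5 kg.
Tool frame: the origin (TCP) lies between the finger pads; the fingertips stand r.tip_reach ahead of it and the grasp point (between the pads) lies 3 mm ahead of it (r.tip_reach is the distance from the TCP to the fingertips, in m); z points along the fingers, y is the line along which they close (so a half turn about z gives the same grasp; the last joint's range is limited). The gripper opens to 85 mm and grips with 20 to 120 N. Pads are 22 mm wide; open, the fingers measure 114 mm over their backs; the gripper's body (76 mm by 85 mm) begins 54 mm behind the grasp point. The pads swing forward as they close: fully open they stand 13 mm farther back than shut.
Start: joints at [58.522, 28.126, 89.318, -0, 62.55, -6.05], TCP at [0.268, 0.564, 0.253] pointing down, gripper open.
Joint ranges: [-177.58, 177.58], [-47.91, 125.51], [2.72, 160], [-65.01, 245.01], [3.68, 167.84], [-153.87, 153.87]. Speed limits (degrees/s): [127.2, 127.2, 159.86, 180, 180, 180].

## Interface

Orientations are given as [roll, pitch, yaw] about the fixed x, y, z axes, in that order (R = Rz(yaw) Ry(pitch) Rx(roll)).
In Python, from workcell import r, viewer gives the robot as it stands.
- The arm moves only by the tool drive_tool, never from a script. Its argument "targets" is a list of rows, each an object with "hand": the closure in counts, from 0 (fully open) to 255 (shut); "translation": the shift along the tool's x, y, z each as a share of 0.02 m, from -1 to 1, a list of three; "twist": the turn, a rotation vector about the tool's x, y, z each as a share of 5 degrees, from -1 to 1, a list of three. A call has 1 to 20 rows; each row shifts and turns the commanded pose from where the row before left it, along the tool's axes as they then stand; what a row does not reach is not made up. A row lasts 1/12 s, in which the tool goes at most 41.7 mm and 7.16 degrees, less where a joint would pass 70% of its speed; a pose out of reach is approached as far as the arm can. A call with a number of a shift or a turn outside -1 to 1 is refused whole. A call with a gripper value outside its range is refused whole. The fingers move at their own pace and stop on an object; the grip force is fixed at half the most. Time passes only in rows, so rows that do not move let the fingers close. It gives the time, the measured TCP pose, the force, the opening and the grip force at its end, in the units of the state.
- r.read_state(): the state, without advancing time (a new reading comes with each control period).
- viewer.grab_frame(name): name is "side" or "top"; returns a dict with "img" (480x640x3 uint8, blue, green, red), "z_map" (480x640 float32, m along the optical axis (not along the pixel's ray), 0 where there is no reading), "K" (3x3 intrinsics, pixels), "R" (3x3) and "t" (3): a world point X has camera coordinates R X + t. Camera axes: x right, y down, z forward; pixel columns grow to the right and rows downward; lengths in m; the calibration is good to about 2 mm. A picture is of the moment at which its call begins.
- r.job_done(): hands the job in; it is judged then, once.
The state is a dict: "time_s": time; "joint_positions": joint angles; "joint_vel": joint speeds; "tau": joint torques, N m; "tool_pos": TCP position; "ee_rot": TCP orientation; "force": force on the tool from outside, world axes, zero at the start; "moment": the same for the moment, N m; "width": finger opening in m; "grasp_force": force on a finger pad.
Only numpy, scipy, OpenCV 4.12 (cv2) and the standard library are available. Lean on these libraries where they do the work, as an engineer would, in place of code of your own. Each camera call takes 0.05 s, during which the arm holds its last target. There are 200 camera calls.

## Working session

There is one attempt and no reset: what is moved stays moved. The work goes in short steps, Python scripts to look and compute and a tool call to move; the robot and the scene stay as the last step left them, time stands still between calls to the robot, and variables do not carry over. Pictures are saved under pics/ and viewed, at most 14 in all, crops included, and the job is handed in when it is done.

Besides the shell and the picture viewer there is one more tool, called in YAML: its name, and indented under it one key for each argument. drive_tool: Moves the arm, as the interface text tells. Its arguments: {"type":"object","properties":{"targets":{"type":"array"}},"required":["targets"]}

```bash
ls; mkdir -p pics; cat > h.py <<'E'
import numpy as np, cv2
from workcell import r, viewer
def grab(n,save=None):
    f=viewer.grab_frame(n)
    if save: cv2.imwrite('pics/'+save,f['img'])
    np.savez('last_%s.npz'%n,**f)
    return f
def load(n): return dict(np.load('last_%s.npz'%n))
def p2w(f,u,v,z=None):
    K=f['K'];d=np.linalg.inv(K)@np.array([u,v,1.])
    R=f['R'];t=f['t']
    if z is None:
        s=f['z_map'][int(v),int(u)]
    else:
        o=-R.T@t; dd=R.T@d; s=(z-o[2])/dd[2]
    return R.T@(d*s-t)
def cloud(f):
    h,w=f['z_map'].shape;u,v=np.meshgrid(np.arange(w),np.arange(h))
    P=np.stack([u,v,np.ones_like(u)],-1)@np.linalg.inv(f['K']).T*f['z_map'][...,None]
    return (P-f['t'])@f['R']
E
python3 - <<'E'
from h import *
grab('top','t1.png');grab('side','s1.png')
s=r.read_state();print(s, r.tip_reach)
E
```

```text
pics
{'time_s': 0.1, 'joint_positions': array([ 5.85222862e+01,  2.81602243e+01,  8.93458544e+01,  1.68977259e-03,
        6.25511918e+01, -6.05049364e+00]), 'joint_vel': array([-0.03358611, -0.22174991, -0.09038574,  0.07320222, -0.06364686,
       -0.03238889]), 'tau': array([ 2.38631670e-03, -6.19457603e+01, -2.62026286e+01,  1.95829699e-07,
        2.89964388e-03, -9.36060616e-06]), 'tool_pos': array([0.26823376, 0.56431668, 0.25279595]), 'ee_rot': array([-1.79943207e+02, -7.52700138e-03,  1.54571996e+02]), 'force': array([-0.00319887,  0.29406589,  0.69645866]), 'moment': array([0.00703391, 0.01756041, 0.03099265]), 'grasp_force': 0.0, 'width': 0.08539769547450295} 0.022
```

View pics/t1.png

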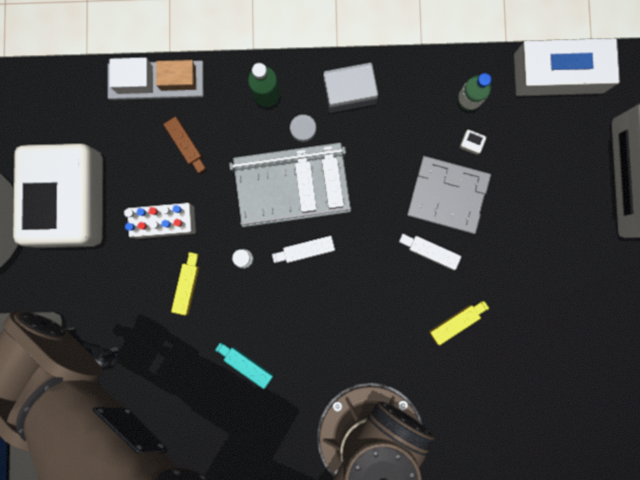

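View pics/s1.png

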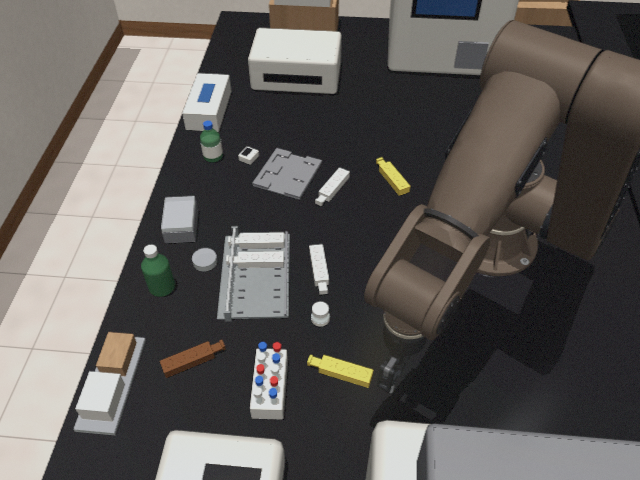

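Top view: white cartridges at (430,250) = cart5 (in front of the carrier at (450,193)), at (303,249) = cart6 (in front of the dock), and two docked at (332,180) and (305,182), tongues up under the bar. The yellow (185,285), (460,323), brown (185,145) and turquoise (245,366) ones are look-alikes and are not meant. Confirming with an enlarged crop while measuring.

```bash
cat > m.py <<'E'
from h import *
def rect(P,m,name):
    pts=P[m][:,:2].astype(np.float32)*1000
    (c,s,a)=cv2.minAreaRect(pts); print(name,len(pts),np.round(c,1),np.round(s,1),round(a,1),'z med/95',np.round(np.percentile(P[m][:,2]*1000,[5,50,95]),1))
def comp(mask,u,v):
    n,l=cv2.connectedComponents(mask.astype(np.uint8)); return l==l[v,u]
if __name__=='__main__':
    f=grab('top'); img=f['img'].astype(int); P=cloud(f)
    hsv=cv2.cvtColor(f['img'],cv2.COLOR_BGR2HSV)
    white=(hsv[...,2]>200)&(hsv[...,1]<40)
    for n,u,v in [('c5',435,252),('c6',310,248),('c1',332,190),('c2',305,190)]: 
        rect(P,comp(white,u,v),n)
    uu,vv=np.meshgrid(np.arange(640),np.arange(480))
    grey=(hsv[...,2]>70)&(hsv[...,1]<60)
    m=comp(grey,450,205); rect(P,m,'carrier')
    m=comp(grey,260,200); rect(P,m,'dock'); rect(P,m&(P[...,2]<.022),'docklow');rect(P,m&(P[...,2]>.033),'bar')
    for n,u,v in [('pot',242,258),('rack',160,220),('timer',473,141),('dishes',303,127)]: print(n,np.round(P[v,u],3))
    big=cv2.resize(f['img'][120:290,220:500],None,fx=2.85,fy=2.85,interpolation=cv2.INTER_CUBIC); cv2.imwrite('pics/t2.png',big)
E
python3 m.py
```

```text
c5 792 [439.5 -66.2] [ 94.2 331.6] 5.1 z med/95 [15.6 25.5 29.8]
c6 786 [455.6 142.3] [148.6 105.2] 66.8 z med/95 [15.4 25.3 29.7]
c1 759 [538.9  74. ] [321.2  47.4] 1.0 z med/95 [25.1 35.8 40.1]
c2 765 [530.1 132. ] [311.   37.7] 6.8 z med/95 [24.6 35.9 40.4]
carrier 4449 [ 490.3 -134.4] [217.8 461.8] 51.4 z med/95 [ 2.8  9.8 17.9]
dock 7893 [543.9 171. ] [347.  297.1] 6.5 z med/95 [ 1.8 10.9 38.3]
docklow 5802 [626.2 180.4] [181.5 297.1] 6.5 z med/95 [ 1.1  9.3 17.2]
bar 1643 [601.1 119.2] [376.5 244.9] 39.3 z med/95 [33.5 36.6 41.1]
pot [0.441 0.297 0.046]
rack [0.536 0.492 0.056]
timer [ 0.717 -0.273  0.022]
dishes [0.764 0.145 0.022]
```

View pics/t2.png

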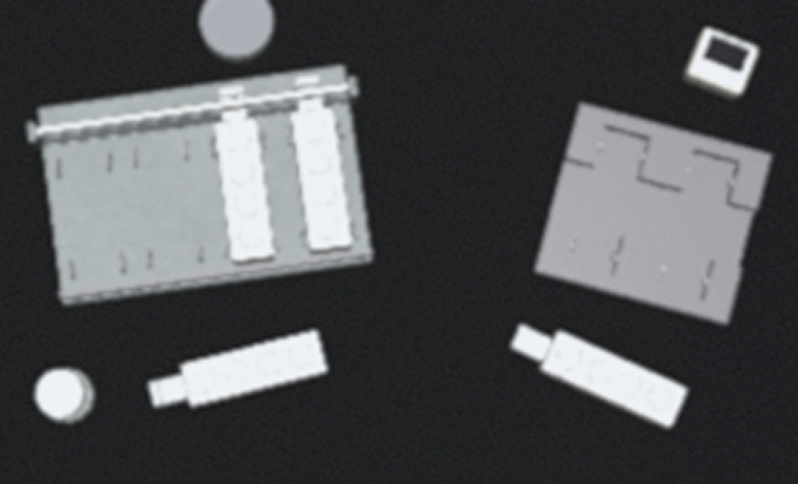

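```bash
cat > m2.py <<'E'
from h import *
def comp(mask,u,v):
    n,l=cv2.connectedComponents(mask.astype(np.uint8)); return l==l[v,u]
def planefit(f,m,z,name,q=None):
    """project pixels to plane z; rectangle of them"""
    m=m&(f['z_map']>0)
    c,_=cv2.findContours(m.astype(np.uint8),cv2.RETR_EXTERNAL,cv2.CHAIN_APPROX_NONE)
    c=max(c,key=cv2.contourArea)[:,0]
    pts=np.array([p2w(f,u,v,z)[:2]*1000 for u,v in c],np.float32)
    (ce,s,a)=cv2.minAreaRect(pts); print(name,np.round(ce,1),np.round(s,1),round(a,1)); return pts
if __name__=='__main__':
    f=grab('top'); P=cloud(f); zok=f['z_map']>0
    hsv=cv2.cvtColor(f['img'],cv2.COLOR_BGR2HSV)
    white=(hsv[...,2]>180)&(hsv[...,1]<40)
    k=cv2.getStructuringElement(cv2.MORPH_ELLIPSE,(13,13))
    for n,u,v,z in [('c5',435,252,.026),('c6',310,248,.026),('c1',333,190,.036),('c2',306,192,.036)]:
        m=comp(white,u,v).astype(np.uint8)
        planefit(f,m>0,z,n+' full'); planefit(f,cv2.morphologyEx(m,cv2.MORPH_OPEN,k)>0,z,n+' body')
    grey=(hsv[...,2]>70)&(hsv[...,1]<60)
    pts=planefit(f,comp(grey,450,205),.015,'carrier')
    m=comp(grey,260,200); planefit(f,m,.015,'dock')
    print('cam',-f['R'].T@f['t'], f['K'][0,0])
    for n,u,v,z in [('barL',220+34/2.85,120+130/2.85,.0375),('barR',220+352/2.85,120+88/2.85,.0375),('lipL',220+64/2.85,120+294/2.85,.02),('lipR',220+370/2.85,120+256/2.85,.02)]: print(n,np.round(p2w(f,u,v,z)*1000))
    for n,u,v in [('1',580,103),('2',772,154),('3',728,323),('4',536,271)]: print(n,np.round(p2w(f,220+u/2.85,120+v/2.85,.015)*1000,1))
E
python3 m2.py
```

```text
c5 full [ 451.1 -155. ] [150.1  35.8] 64.0
c5 body [ 445.1 -167.2] [122.9  35.8] 64.0
c6 full [457.7 152.6] [ 35.6 148.9] 12.7
c6 body [460.4 140.8] [ 35.6 124.7] 12.7
c1 full [621.2 178.1] [159.7 272.2] 6.8
c1 body [617.  143.5] [126.6  40.5] 6.2
c2 full [621.2 178.1] [159.7 272.2] 6.8
c2 body [617.  143.5] [126.6  40.5] 6.2
carrier [ 587.9 -210. ] [175.  156.6] 73.0
dock [622.8 179.2] [177.8 293.4] 6.7
cam [0.37793287 0.09480395 1.256109  ] 506.1569967990336
barL [668. 321.  38.]
barR [697.  47.  38.]
lipL [528. 300.  20.]
lipR [554.  35.  20.]
1 [ 684.6 -151.8   15. ]
2 [ 635.3 -315.8   15. ]
3 [ 489.4 -271.5   15. ]
4 [ 538.5 -108.5   15. ]
```

Crop confirms it: the four white ones are at crop (620,378) cart5, (250,370) cart6, (322,178) cart1, (243,188) cart2; the carrier is at (655,212). Setting out for cart6.

```bash
cat > plan.py <<'E'
from h import *
import sys
from scipy.spatial.transform import Rotation as Ro
def plan(*way):
    """way: (x,y,z mm,yaw[,pitch-tilt about dock y deg]) sequence; prints yaw turn then tool-axis shift for each"""
    s=r.read_state(); p=s['tool_pos']*1000; R=Ro.from_euler('xyz',s['ee_rot'],degrees=True)
    print('t',round(s['time_s'],1),'p',np.round(p,1),'rot',np.round(s['ee_rot'],1),'F',np.round(s['force'],1),'w',round(s['width']*1000,1),'g',round(s['grasp_force'],1),'j',np.round(s['joint_positions'],0))
    for w in way:
        T=Ro.from_euler('xyz',[180,0,w[3]],degrees=True)
        tw=(R.inv()*T).as_rotvec(degrees=True); d=T.inv().apply(np.array(w[:3])-p)
        n=max(1,int(np.ceil(np.abs(d).max()/20)));m=max(1,int(np.ceil(np.abs(tw).max()/5)))
        print('twist',np.round(tw,1),'m',m,np.round(tw/5/m,3),'| shift',np.round(d,1),'n',n,np.round(d/20/n,3))
        R,p=T,np.array(w[:3],float)
if __name__=='__main__': plan(*[tuple(map(float,a.split(','))) for a in sys.argv[1:]])
E
python3 plan.py 460.5,139.5,150,102.7 460.5,139.5,27,102.7
```

```text
t 0.2 p [268.3 564.4 253. ] rot [-180.    -0.   154.6] F [-0.4  1.1  0.2] w 85.2 g 0.0 j [59. 28. 89. -0. 63. -6.]
twist [-0.   0.  51.9] m 11 [-0.001  0.     0.943] | shift [-456.7   94.1  103. ] n 23 [-0.993  0.205  0.224]
twist [0. 0. 0.] m 1 [0. 0. 0.] | shift [  0.  -0. 123.] n 7 [ 0.    -0.     0.879]
```

drive_tool:
  targets:
    - {"hand": 60,"translation": [0,0,0],"twist": [0,0,0.94]}
    - {"hand": 60,"translation": [0,0,0],"twist": [0,0,0.94]}
    - {"hand": 60,"translation": [0,0,0],"twist": [0,0,0.94]}
    - {"hand": 60,"translation": [0,0,0],"twist": [0,0,0.94]}
    - {"hand": 60,"translation": [0,0,0],"twist": [0,0,0.94]}
    - {"hand": 60,"translation": [0,0,0],"twist": [0,0,0.94]}
    - {"hand": 60,"translation": [0,0,0],"twist": [0,0,0.94]}
    - {"hand": 60,"translation": [0,0,0],"twist": [0,0,0.94]}
    - {"hand": 60,"translation": [0,0,0],"twist": [0,0,0.94]}
    - {"hand": 60,"translation": [0,0,0],"twist": [0,0,0.94]}
    - {"hand": 60,"translation": [0,0,0],"twist": [0,0,0.94]}
    - {"hand": 60,"translation": [0,0,0],"twist": [0,0,0]}

```text
time_s: 1.2
tool_pos: [0.2683, 0.5644, 0.2532]
ee_rot: [-180.0, 0.0, 102.7]
force: [-0.0, -0.5, -0.1]
width: 0.0654
grasp_force: 0.0
```

drive_tool:
  targets:
    - {"hand": 60,"translation": [-1,0.2,0.2],"twist": [0,0,0]}
    - {"hand": 60,"translation": [-1,0.2,0.2],"twist": [0,0,0]}
    - {"hand": 60,"translation": [-1,0.2,0.2],"twist": [0,0,0]}
    - {"hand": 60,"translation": [-1,0.2,0.2],"twist": [0,0,0]}
    - {"hand": 60,"translation": [-1,0.2,0.2],"twist": [0,0,0]}
    - {"hand": 60,"translation": [-1,0.2,0.2],"twist": [0,0,0]}
    - {"hand": 60,"translation": [-1,0.2,0.2],"twist": [0,0,0]}
    - {"hand": 60,"translation": [-1,0.2,0.2],"twist": [0,0,0]}
    - {"hand": 60,"translation": [-1,0.2,0.2],"twist": [0,0,0]}
    - {"hand": 60,"translation": [-1,0.2,0.2],"twist": [0,0,0]}
    - {"hand": 60,"translation": [-1,0.2,0.2],"twist": [0,0,0]}
    - {"hand": 60,"translation": [-1,0.2,0.2],"twist": [0,0,0]}
    - {"hand": 60,"translation": [-1,0.2,0.2],"twist": [0,0,0]}
    - {"hand": 60,"translation": [-1,0.2,0.2],"twist": [0,0,0]}
    - {"hand": 60,"translation": [-1,0.2,0.2],"twist": [0,0,0]}
    - {"hand": 60,"translation": [-1,0.2,0.2],"twist": [0,0,0]}
    - {"hand": 60,"translation": [-1,0.2,0.2],"twist": [0,0,0]}
    - {"hand": 60,"translation": [-1,0.2,0.2],"twist": [0,0,0]}
    - {"hand": 60,"translation": [-1,0.2,0.2],"twist": [0,0,0]}
    - {"hand": 60,"translation": [-1,0.2,0.2],"twist": [0,0,0]}

```text
time_s: 2.87
tool_pos: [0.4358, 0.1914, 0.1732]
ee_rot: [180.0, -0.0, 103.1]
force: [1.0, -0.2, 0.7]
width: 0.0654
grasp_force: 0.0
```

```bash
python3 plan.py 460.5,139.5,110,102.7 460.5,139.5,27,102.7; python3 - <<'E'
from h import *
f=grab('top');cv2.imwrite('pics/t3.png',f['img'][200:340,240:480])
import m2
P=cloud(f);hsv=cv2.cvtColor(f['img'],cv2.COLOR_BGR2HSV);white=(hsv[...,2]>180)&(hsv[...,1]<40)
for n,u,v in [('c5',435,252),('c6',310,248)]: m2.planefit(f,m2.comp(white,u,v),.026,n)
# c1,c2 by height, away from bar
m=white&(P[...,2]>.028)&(P[...,2]<.044)&(f['z_map']>0)
for n,u,v in [('c1',333,185),('c2',306,188)]:
    mm=m.copy(); mm[:155]=0; m2.planefit(f,m2.comp(mm,u,v),.036,n)
E
```

```text
t 2.9 p [435.8 191.4 173.2] rot [180.   -0.  103.1] F [ 1.  -0.2  0.7] w 65.4 g 0.0 j [ 16.  23. 115.   0.  42.   3.]
twist [ 0.  -0.   0.4] m 1 [ 0.002 -0.001  0.071] | shift [-56.1  12.7  63.2] n 4 [-0.701  0.159  0.79 ]
twist [0. 0. 0.] m 1 [0. 0. 0.] | shift [ 0. -0. 83.] n 5 [ 0.   -0.    0.83]
c5 [ 451. -155.] [150.2  35.9] 64.1
c6 [467.8 107.7] [35.6 56.8] 12.7
c1 [621.9  76.9] [122.3  35.8] 6.6
c2 [615.2 143. ] [123.   35.8] 6.3
```

drive_tool:
  targets:
    - {"hand": 60,"translation": [-0.7,0.16,0.8],"twist": [0,0,0.08]}
    - {"hand": 60,"translation": [-0.7,0.16,0.8],"twist": [0,0,0]}
    - {"hand": 60,"translation": [-0.7,0.16,0.8],"twist": [0,0,0]}
    - {"hand": 60,"translation": [-0.7,0.16,0.8],"twist": [0,0,0]}
    - {"hand": 60,"translation": [0,0,0],"twist": [0,0,0]}
    - {"hand": 60,"translation": [0,0,0.8],"twist": [0,0,0]}
    - {"hand": 60,"translation": [0,0,0.8],"twist": [0,0,0]}
    - {"hand": 60,"translation": [0,0,0.8],"twist": [0,0,0]}
    - {"hand": 60,"translation": [0,0,0.8],"twist": [0,0,0]}
    - {"hand": 60,"translation": [0,0,0.6],"twist": [0,0,0]}
    - {"hand": 60,"translation": [0,0,0.3],"twist": [0,0,0]}
    - {"hand": 60,"translation": [0,0,0],"twist": [0,0,0]}

```text
time_s: 3.92
tool_pos: [0.4598, 0.1409, 0.0268]
ee_rot: [-179.9, -0.0, 102.6]
force: [-0.8, 0.2, 1.1]
width: 0.0655
grasp_force: 0.0
```

```bash
python3 plan.py 460.5,139.5,27,102.7
```

```text
t 3.9 p [459.8 140.9  26.8] rot [-179.9   -0.   102.6] F [-0.8  0.2  1.1] w 65.5 g 0.0 j [  9.  38. 120.   0.  22.  -3.]
twist [-0.1 -0.  -0.1] m 1 [-0.015 -0.002 -0.028] | shift [-1.5  0.4 -0.2] n 1 [-0.074  0.019 -0.011]
```

drive_tool:
  targets:
    - {"hand": 255,"translation": [0,0,0],"twist": [0,0,0]}
    - {"hand": 255,"translation": [0,0,0],"twist": [0,0,0]}
    - {"hand": 255,"translation": [0,0,0],"twist": [0,0,0]}
    - {"hand": 255,"translation": [0,0,0],"twist": [0,0,0]}
    - {"hand": 255,"translation": [0,0,0],"twist": [0,0,0]}
    - {"hand": 255,"translation": [0,0,0],"twist": [0,0,0]}
    - {"hand": 255,"translation": [0,0,-0.5],"twist": [0,0,0]}
    - {"hand": 255,"translation": [0,0,-1],"twist": [0,0,0]}
    - {"hand": 255,"translation": [0,0,-1],"twist": [0,0,0]}
    - {"hand": 255,"translation": [0,0,-1],"twist": [0,0,0]}
    - {"hand": 255,"translation": [0,0,-1],"twist": [0,0,0]}
    - {"hand": 255,"translation": [0,0,-0.5],"twist": [0,0,0]}
    - {"hand": 255,"translation": [0,0,0],"twist": [0,0,0]}

```text
time_s: 5.0
tool_pos: [0.4608, 0.1407, 0.1302]
ee_rot: [179.7, 0.0, 102.5]
force: [0.5, 0.2, -1.8]
width: 0.0348
grasp_force: 60.2
```

```bash
python3 - <<'E'
import numpy as np
from plan import plan
# carrier
c=np.array([588.5,-211.5]);a=np.radians(-16.7)
C=lambda x,y: c+[x*np.cos(a)-y*np.sin(a),x*np.sin(a)+y*np.cos(a)]
print('a',C(0,-40),'b',C(0,40),'L2',C(-40,0),C(40,0))
b=C(0,-40)
plan((*b,127,163.3),(*b,60,163.3))
E
```

```text
a [ 577.00557921 -249.81289979] b [ 599.99442079 -173.18710021] L2 [ 550.18710021 -200.00557921] [ 626.81289979 -222.99442079]
t 5.0 p [460.8 140.7 130.2] rot [179.7   0.  102.5] F [ 0.5  0.2 -1.8] w 34.8 g 60.2 j [  9.  27. 117.   0.  36.  -3.]
twist [  0.2   0.1 -60.8] m 13 [ 0.004  0.002 -0.936] | shift [-223.5 -340.6    3.2] n 18 [-0.621 -0.946  0.009]
twist [0. 0. 0.] m 1 [0. 0. 0.] | shift [ 0. -0. 67.] n 4 [ 0.    -0.     0.838]
```

drive_tool:
  targets:
    - {"hand": 255,"translation": [0,0,0],"twist": [0,0,-0.93]}
    - {"hand": 255,"translation": [0,0,0],"twist": [0,0,-0.93]}
    - {"hand": 255,"translation": [0,0,0],"twist": [0,0,-0.93]}
    - {"hand": 255,"translation": [0,0,0],"twist": [0,0,-0.93]}
    - {"hand": 255,"translation": [0,0,0],"twist": [0,0,-0.93]}
    - {"hand": 255,"translation": [0,0,0],"twist": [0,0,-0.93]}
    - {"hand": 255,"translation": [0,0,0],"twist": [0,0,-0.93]}
    - {"hand": 255,"translation": [0,0,0],"twist": [0,0,-0.93]}
    - {"hand": 255,"translation": [0,0,0],"twist": [0,0,-0.93]}
    - {"hand": 255,"translation": [0,0,0],"twist": [0,0,-0.93]}
    - {"hand": 255,"translation": [0,0,0],"twist": [0,0,-0.93]}
    - {"hand": 255,"translation": [0,0,0],"twist": [0,0,-0.93]}
    - {"hand": 255,"translation": [0,0,0],"twist": [0,0,-0.93]}
    - {"hand": 255,"translation": [0,0,0],"twist": [0,0,0]}

```text
time_s: 6.17
tool_pos: [0.4598, 0.1404, 0.1271]
ee_rot: [-180.0, -0.0, 163.1]
force: [-0.1, 0.3, -2.0]
width: 0.0346
grasp_force: 60.1
```

drive_tool:
  targets:
    - {"hand": 255,"translation": [-0.62,-0.95,0],"twist": [0,0,0]}
    - {"hand": 255,"translation": [-0.62,-0.95,0],"twist": [0,0,0]}
    - {"hand": 255,"translation": [-0.62,-0.95,0],"twist": [0,0,0]}
    - {"hand": 255,"translation": [-0.62,-0.95,0],"twist": [0,0,0]}
    - {"hand": 255,"translation": [-0.62,-0.95,0],"twist": [0,0,0]}
    - {"hand": 255,"translation": [-0.62,-0.95,0],"twist": [0,0,0]}
    - {"hand": 255,"translation": [-0.62,-0.95,0],"twist": [0,0,0]}
    - {"hand": 255,"translation": [-0.62,-0.95,0],"twist": [0,0,0]}
    - {"hand": 255,"translation": [-0.62,-0.95,0],"twist": [0,0,0]}
    - {"hand": 255,"translation": [-0.62,-0.95,0],"twist": [0,0,0]}
    - {"hand": 255,"translation": [-0.62,-0.95,0],"twist": [0,0,0]}
    - {"hand": 255,"translation": [-0.62,-0.95,0],"twist": [0,0,0]}
    - {"hand": 255,"translation": [-0.62,-0.95,0],"twist": [0,0,0]}
    - {"hand": 255,"translation": [-0.62,-0.95,0],"twist": [0,0,0]}
    - {"hand": 255,"translation": [-0.62,-0.95,0],"twist": [0,0,0]}
    - {"hand": 255,"translation": [-0.62,-0.95,0],"twist": [0,0,0]}
    - {"hand": 255,"translation": [-0.62,-0.95,0],"twist": [0,0,0]}
    - {"hand": 255,"translation": [-0.62,-0.95,0],"twist": [0,0,0]}
    - {"hand": 255,"translation": [0,0,0],"twist": [0,0,0]}
    - {"hand": 255,"translation": [0,0,0],"twist": [0,0,0]}

```text
time_s: 7.83
tool_pos: [0.5727, -0.2527, 0.1267]
ee_rot: [180.0, -0.0, 162.7]
force: [-0.9, 0.6, -1.8]
width: 0.0346
grasp_force: 66.2
```

```bash
python3 - <<'E'
from h import *
from plan import plan
f=grab('top');g=grab('side')
a=cv2.resize(f['img'][130:290,380:540],(600,600),interpolation=cv2.INTER_CUBIC)
b=cv2.resize(g['img'][120:280,220:430],(788,600),interpolation=cv2.INTER_CUBIC)
cv2.imwrite('pics/t4.png',cv2.resize(np.hstack([a,b]),(800,346)))
plan((577,-249.8,60,163.3))
E
```

```text
t 7.9 p [ 572.6 -251.3  126.9] rot [ 1.800e+02 -1.000e-01  1.628e+02] F [ 0.7 -0.5 -1.1] w 34.6 g 66.2 j [ -30.   36.   96.    0.   48. -103.]
twist [ 0.  -0.1 -0.5] m 1 [ 0.005 -0.013 -0.091] | shift [-3.8  2.7 66.9] n 4 [-0.048  0.034  0.836]
```

View pics/t4.png

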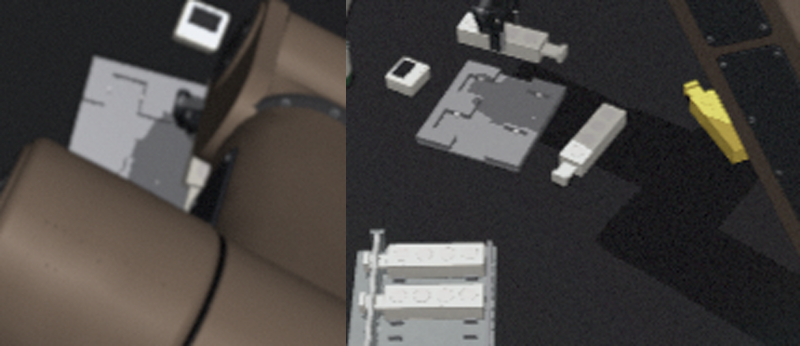

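```bash
cat > ov.py <<'E'
from h import *
CAR=(588.5,-211.5,-16.7)
def pose(x,y,yaw):
    a=np.radians(yaw);return lambda p: np.array([x+p[0]*np.cos(a)-p[1]*np.sin(a),y+p[0]*np.sin(a)+p[1]*np.cos(a),p[2]])/1000
def overlay(f,polys,box,name,s=4):
    u0,v0,u1,v1=box
    im=cv2.resize(f['img'][v0:v1,u0:u1],None,fx=s,fy=s,interpolation=cv2.INTER_CUBIC)
    for pts,col in polys:
        q=np.array([f['R']@p+f['t'] for p in pts])@f['K'].T; q=q[:,:2]/q[:,2:]
        cv2.polylines(im,[np.int32(((q-[u0,v0])+.5)*s*8)],True,col,1,cv2.LINE_AA,3)
    cv2.imwrite('pics/'+name,im)
def rectz(T,cx,cy,hx,hy,z): return [T((cx+a*hx,cy+b*hy,z)) for a,b in [(-1,-1),(1,-1),(1,1),(-1,1)]]
def carrier(c=CAR):
    T=pose(*c);L=[(rectz(T,0,0,76,85,15),(0,255,0))]
    for y in (-40,40): L.append((rectz(T,0,y,63,20.5,15),(0,200,255)))
    return L
E
python3 - <<'E'
from ov import *
f=load('side'); s=r.read_state()
p=s['tool_pos']*1000; T=pose(p[0]+2,p[1]-.6,s['ee_rot'][2])
z=p[2]-13.8
L=carrier()+[(rectz(T,0,0,60,18,z+13),(0,0,255)),(rectz(T,0,0,60,18,z-13),(255,0,0))]
overlay(f,L,(235,120,335,220),'s5.png',6)
E
```

```text
(no output)
```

View pics/s5.png

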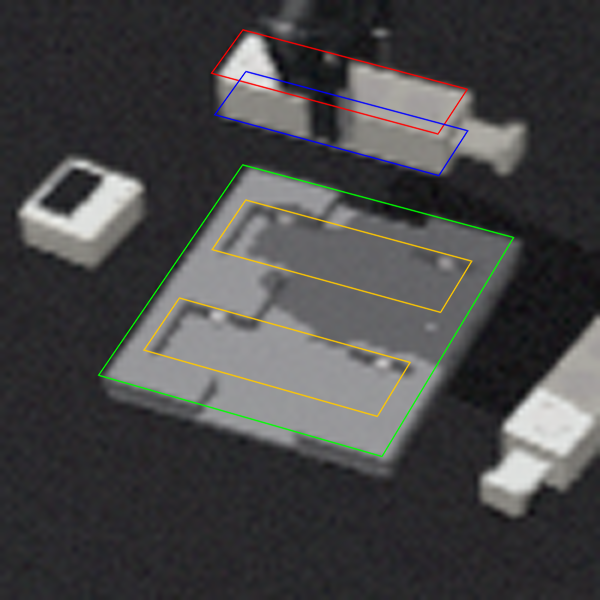

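The side overlay shows the held cartridge (red/blue) and the carrier (green) matching the image to about 1 px, both shifted alike. Carrier corners at crop (243,165), (520,240), (392,460), (102,378). Lowering cartridge 6 into pocket_a.

drive_tool:
  targets:
    - {"hand": 255,"translation": [-0.1,0.1,0.8],"twist": [0,0,-0.1]}
    - {"hand": 255,"translation": [0,0.03,0.8],"twist": [0,0,0]}
    - {"hand": 255,"translation": [0,0,0.8],"twist": [0,0,0]}
    - {"hand": 255,"translation": [0,0,0.8],"twist": [0,0,0]}
    - {"hand": 255,"translation": [0,0,0.4],"twist": [0,0,0]}
    - {"hand": 255,"translation": [0,0,0],"twist": [0,0,0]}
    - {"hand": 255,"translation": [0,0,0],"twist": [0,0,0]}

```text
time_s: 8.52
tool_pos: [0.5757, -0.2495, 0.0554]
ee_rot: [180.0, -0.0, 163.4]
force: [-0.6, 0.1, -1.4]
width: 0.0351
grasp_force: 66.2
```

```bash
python3 plan.py 574.2,-249,40,163.3
```

```text
t 8.5 p [ 575.7 -249.5   55.4] rot [180.   -0.  163.4] F [-0.6  0.1 -1.4] w 35.1 g 66.2 j [ -29.   42.   98.    0.   40. -103.]
twist [ 0.  -0.   0.1] m 1 [ 0.003 -0.005  0.026] | shift [ 1.6  0.1 15.4] n 1 [0.082 0.004 0.772]
```

drive_tool:
  targets:
    - {"hand": 255,"translation": [0.08,0,0.2],"twist": [0,0,0]}
    - {"hand": 255,"translation": [0,0,0.25],"twist": [0,0,0]}
    - {"hand": 255,"translation": [0,0,0.2],"twist": [0,0,0]}
    - {"hand": 255,"translation": [0,0,0.15],"twist": [0,0,0]}
    - {"hand": 255,"translation": [0,0,0],"twist": [0,0,0]}
    - {"hand": 255,"translation": [0,0,0],"twist": [0,0,0]}

```text
time_s: 9.02
tool_pos: [0.5741, -0.2492, 0.0391]
ee_rot: [180.0, -0.0, 163.4]
force: [0.8, 4.7, -1.4]
width: 0.0349
grasp_force: 66.3
```

drive_tool:
  targets:
    - {"hand": 255,"translation": [0,0,0.1],"twist": [0,0,0]}
    - {"hand": 255,"translation": [0,0,0.1],"twist": [0,0,0]}
    - {"hand": 255,"translation": [0,0,0.08],"twist": [0,0,0]}
    - {"hand": 255,"translation": [0,0,0],"twist": [0,0,0]}
    - {"hand": 255,"translation": [0,0,0],"twist": [0,0,0]}

```text
time_s: 9.43
tool_pos: [0.5744, -0.2494, 0.0354]
ee_rot: [180.0, 0.1, 163.4]
force: [-3.7, 7.9, 20.2]
width: 0.0342
grasp_force: 68.8
```

drive_tool:
  targets:
    - {"hand": 255,"translation": [0,0,0.08],"twist": [0,0,0]}
    - {"hand": 255,"translation": [0,0,0],"twist": [0,0,0]}
    - {"hand": 255,"translation": [0,0,0],"twist": [0,0,0]}

```text
time_s: 9.68
tool_pos: [0.5744, -0.2494, 0.0354]
ee_rot: [-180.0, 0.1, 163.4]
force: [-9.8, 9.8, 35.6]
width: 0.0348
grasp_force: 70.9
```

drive_tool:
  targets:
    - {"hand": 255,"translation": [0,0,-0.16],"twist": [0,0,0]}
    - {"hand": 255,"translation": [0,0,0],"twist": [0,0,0]}
    - {"hand": 90,"translation": [0,0,0],"twist": [0,0,0]}
    - {"hand": 90,"translation": [0,0,0],"twist": [0,0,0]}
    - {"hand": 90,"translation": [0,0,0],"twist": [0,0,0]}
    - {"hand": 90,"translation": [0,0,0],"twist": [0,0,0]}
    - {"hand": 90,"translation": [0,0,-1],"twist": [0,0,0]}
    - {"hand": 90,"translation": [0,0,-1],"twist": [0,0,0]}
    - {"hand": 90,"translation": [0,0,-1],"twist": [0,0,0]}
    - {"hand": 90,"translation": [0,0,0],"twist": [0,0,0]}

```text
time_s: 10.52
tool_pos: [0.5754, -0.2505, 0.0987]
ee_rot: [-179.9, 0.3, 163.4]
force: [0.6, -0.7, 0.2]
width: 0.055
grasp_force: 0.0
```

```bash
python3 - <<'E'
from ov import *
f=grab('side'); T=pose(*CAR)
P=cloud(f)
# depth heights of top of cart along carrier x near y=-40
K=f['K']
for x in (-50,-35,-20,20,35,50):
    v=[]
    for y in range(-52,-27,3):
        q=K@(f['R']@T((x,y,33))+f['t']); q=q[:2]/q[2]; p=P[int(q[1]+.5),int(q[0]+.5)]
        if f['z_map'][int(q[1]+.5),int(q[0]+.5)]>0: v.append(p[2]*1000)
    print(x,np.round(np.median(v),1),end='; ')
overlay(f,[(rectz(T,0,-40,60,18,33),(0,0,255)),(rectz(T,0,-40,60,18,15),(255,0,0))]+carrier()[:1],(240,120,340,220),'s6.png',6)
E
python3 plan.py
```

```text
-50 33.0; -35 33.7; -20 31.3; 20 33.1; 35 36.9; 50 32.2; t 10.6 p [ 574.9 -250.2   97. ] rot [-180.     0.2  163.4] F [ 0.3 -0.6  0.2] w 55.1 g 0.0 j [ -30.   39.   97.   -0.   44. -103.]
```

View pics/s6.png

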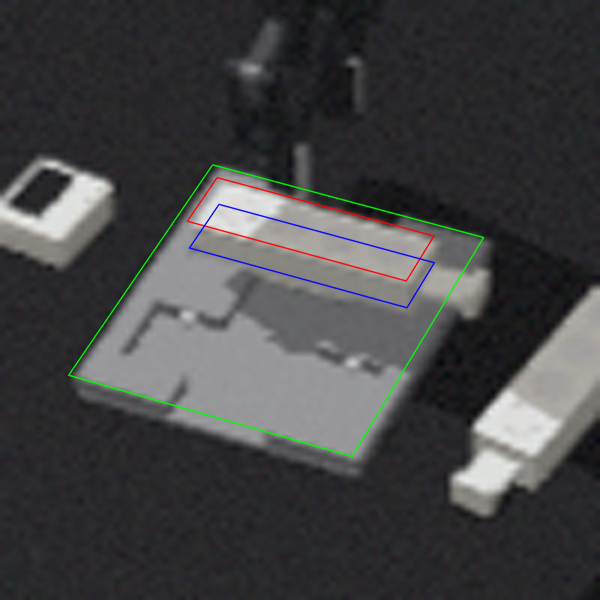

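Cartridge 6 sits in pocket_a at about (320,235) in the crop, level, top at about 33 mm as it should be when home. Loose cart5 hasn't moved. Next: cart5.

```bash
python3 plan.py 444.6,-168.2,97,64 444.6,-168.2,27,64
```

```text
t 10.6 p [ 574.9 -250.2   97. ] rot [-180.     0.2  163.4] F [ 0.3 -0.6  0.2] w 55.1 g 0.0 j [ -30.   39.   97.   -0.   44. -103.]
twist [ 0.1  0.2 99.4] m 20 [0.001 0.002 0.994] | shift [  16.6 -153.     0. ] n 8 [ 0.103 -0.956  0.   ]
twist [0. 0. 0.] m 1 [0. 0. 0.] | shift [-0. -0. 70.] n 4 [-0.    -0.     0.875]
```

drive_tool:
  targets:
    - {"hand": 60,"translation": [0,0,0],"twist": [0,0,1]}
    - {"hand": 60,"translation": [0,0,0],"twist": [0,0,1]}
    - {"hand": 60,"translation": [0,0,0],"twist": [0,0,1]}
    - {"hand": 60,"translation": [0,0,0],"twist": [0,0,1]}
    - {"hand": 60,"translation": [0,0,0],"twist": [0,0,1]}
    - {"hand": 60,"translation": [0,0,0],"twist": [0,0,1]}
    - {"hand": 60,"translation": [0,0,0],"twist": [0,0,1]}
    - {"hand": 60,"translation": [0,0,0],"twist": [0,0,1]}
    - {"hand": 60,"translation": [0,0,0],"twist": [0,0,1]}
    - {"hand": 60,"translation": [0,0,0],"twist": [0,0,1]}
    - {"hand": 60,"translation": [0,0,0],"twist": [0,0,1]}
    - {"hand": 60,"translation": [0,0,0],"twist": [0,0,1]}
    - {"hand": 60,"translation": [0,0,0],"twist": [0,0,1]}
    - {"hand": 60,"translation": [0,0,0],"twist": [0,0,1]}
    - {"hand": 60,"translation": [0,0,0],"twist": [0,0,1]}
    - {"hand": 60,"translation": [0,0,0],"twist": [0,0,1]}
    - {"hand": 60,"translation": [0,0,0],"twist": [0,0,1]}
    - {"hand": 60,"translation": [0,0,0],"twist": [0,0,1]}
    - {"hand": 60,"translation": [0,0,0],"twist": [0,0,1]}
    - {"hand": 60,"translation": [0,0,0],"twist": [0,0,0.88]}

```text
time_s: 12.23
tool_pos: [0.5738, -0.2495, 0.0941]
ee_rot: [-179.9, -0.0, 63.8]
force: [0.2, 0.0, 0.8]
width: 0.0653
grasp_force: 0.0
```

```bash
python3 plan.py 444.6,-168.2,97,64 444.6,-168.2,27,64; python3 - <<'E'
from ov import *
import m2
f=grab('top')
hsv=cv2.cvtColor(f['img'],cv2.COLOR_BGR2HSV);white=(hsv[...,2]>180)&(hsv[...,1]<40)
m2.planefit(f,m2.comp(white,430,250),.026,'c5')
E
```

```text
t 12.2 p [ 573.8 -249.5   94.1] rot [-179.9   -0.    63.8] F [0.2 0.  0.8] w 65.3 g 0.0 j [-30.  39.  97.   0.  44.  -3.]
twist [-0.1 -0.  -0.2] m 1 [-0.017 -0.001 -0.048] | shift [  16.5 -151.8   -2.9] n 8 [ 0.103 -0.949 -0.018]
twist [0. 0. 0.] m 1 [0. 0. 0.] | shift [-0. -0. 70.] n 4 [-0.    -0.     0.875]
c5 [435.1 107. ] [1599.7 1066.4] 90.0
```

drive_tool:
  targets:
    - {"hand": 60,"translation": [0.1,-0.95,0],"twist": [0,0,0]}
    - {"hand": 60,"translation": [0.1,-0.95,0],"twist": [0,0,0]}
    - {"hand": 60,"translation": [0.1,-0.95,0],"twist": [0,0,0]}
    - {"hand": 60,"translation": [0.1,-0.95,0],"twist": [0,0,0]}
    - {"hand": 60,"translation": [0.1,-0.95,0],"twist": [0,0,0]}
    - {"hand": 60,"translation": [0.1,-0.95,0],"twist": [0,0,0]}
    - {"hand": 60,"translation": [0.1,-0.95,0],"twist": [0,0,0]}
    - {"hand": 60,"translation": [0.1,-0.95,0],"twist": [0,0,0]}
    - {"hand": 60,"translation": [0,0,0],"twist": [0,0,0]}
    - {"hand": 60,"translation": [0,0,0],"twist": [0,0,0]}

```text
time_s: 13.12
tool_pos: [0.4442, -0.1685, 0.095]
ee_rot: [-180.0, -0.0, 64.1]
force: [-0.5, -0.8, -0.0]
width: 0.0652
grasp_force: 0.0
```

```bash
python3 plan.py 444.6,-168.2,27,64; python3 - <<'E'
from ov import *
f=grab('side'); T=pose(444.6,-168.2,64)
overlay(f,[(rectz(T,0,0,60,18,26),(0,0,255)),(rectz(T,75,0,15,10,21),(255,0,0))],(290,140,390,240),'s7.png',5)
E
```

```text
t 13.1 p [ 444.2 -168.5   95. ] rot [-180.    -0.    64.1] F [-0.5 -0.8 -0. ] w 65.2 g 0.0 j [-29.  30. 119.   0.  31.  -3.]
twist [-0.  -0.   0.1] m 1 [-0.008 -0.001  0.023] | shift [ 0.4  0.2 68. ] n 4 [0.005 0.003 0.85 ]
```

View pics/s7.png

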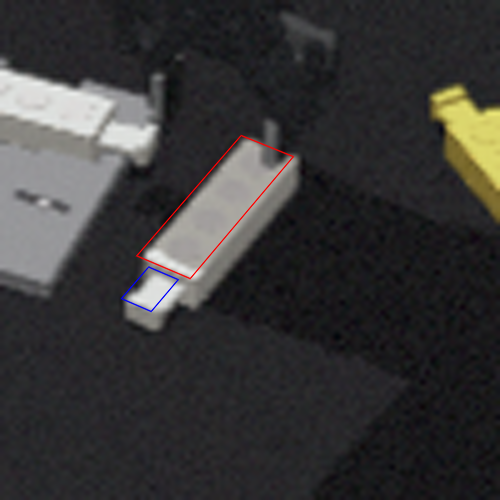

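Cart5 is at crop (220,205), where the overlay predicts it. Going down.

drive_tool:
  targets:
    - {"hand": 60,"translation": [0,0,0.85],"twist": [0,0,0]}
    - {"hand": 60,"translation": [0,0,0.85],"twist": [0,0,0]}
    - {"hand": 60,"translation": [0,0,0.85],"twist": [0,0,0]}
    - {"hand": 60,"translation": [0,0,0.6],"twist": [0,0,0]}
    - {"hand": 60,"translation": [0,0,0.25],"twist": [0,0,0]}
    - {"hand": 60,"translation": [0,0,0],"twist": [0,0,0]}
    - {"hand": 255,"translation": [0,0,0],"twist": [0,0,0]}
    - {"hand": 255,"translation": [0,0,0],"twist": [0,0,0]}
    - {"hand": 255,"translation": [0,0,0],"twist": [0,0,0]}
    - {"hand": 255,"translation": [0,0,0],"twist": [0,0,0]}
    - {"hand": 255,"translation": [0,0,0],"twist": [0,0,0]}
    - {"hand": 255,"translation": [0,0,0],"twist": [0,0,0]}

```text
time_s: 14.17
tool_pos: [0.4449, -0.1688, 0.0281]
ee_rot: [179.9, 0.0, 64.0]
force: [-0.8, -0.4, 6.5]
width: 0.0347
grasp_force: 60.7
```

drive_tool:
  targets:
    - {"hand": 255,"translation": [0,0,-0.5],"twist": [0,0,0]}
    - {"hand": 255,"translation": [0,0,-1],"twist": [0,0,0]}
    - {"hand": 255,"translation": [0,0,-1],"twist": [0,0,0]}
    - {"hand": 255,"translation": [0,0,-1],"twist": [0,0,0]}
    - {"hand": 255,"translation": [0,0,-1],"twist": [0,0,0]}
    - {"hand": 255,"translation": [0,0,-0.3],"twist": [0,0,0]}
    - {"hand": 255,"translation": [0,0,0],"twist": [0,0,0]}

```text
time_s: 14.75
tool_pos: [0.4451, -0.1689, 0.125]
ee_rot: [179.8, 0.0, 64.0]
force: [0.5, -0.3, -1.2]
width: 0.035
grasp_force: 60.3
```

```bash
python3 plan.py 599.5,-173,110,-16.7 599.5,-173,50,-16.7
```

```text
t 14.8 p [ 445.1 -168.9  125. ] rot [179.8   0.   64. ] F [ 0.5 -0.3 -1.2] w 35.0 g 60.3 j [-29.  27. 117.   0.  35.  -3.]
twist [ 0.2 -0.1 80.7] m 17 [ 0.002 -0.002  0.95 ] | shift [149.1 -40.5  15. ] n 8 [ 0.932 -0.253  0.094]
twist [0. 0. 0.] m 1 [0. 0. 0.] | shift [-0. -0. 60.] n 3 [-0. -0.  1.]
```

drive_tool:
  targets:
    - {"hand": 255,"translation": [0,0,0],"twist": [0,0,0.95]}
    - {"hand": 255,"translation": [0,0,0],"twist": [0,0,0.95]}
    - {"hand": 255,"translation": [0,0,0],"twist": [0,0,0.95]}
    - {"hand": 255,"translation": [0,0,0],"twist": [0,0,0.95]}
    - {"hand": 255,"translation": [0,0,0],"twist": [0,0,0.95]}
    - {"hand": 255,"translation": [0,0,0],"twist": [0,0,0.95]}
    - {"hand": 255,"translation": [0,0,0],"twist": [0,0,0.95]}
    - {"hand": 255,"translation": [0,0,0],"twist": [0,0,0.95]}
    - {"hand": 255,"translation": [0,0,0],"twist": [0,0,0.95]}
    - {"hand": 255,"translation": [0,0,0],"twist": [0,0,0.95]}
    - {"hand": 255,"translation": [0,0,0],"twist": [0,0,0.95]}
    - {"hand": 255,"translation": [0,0,0],"twist": [0,0,0.95]}
    - {"hand": 255,"translation": [0,0,0],"twist": [0,0,0.95]}
    - {"hand": 255,"translation": [0,0,0],"twist": [0,0,0.95]}
    - {"hand": 255,"translation": [0,0,0],"twist": [0,0,0.95]}
    - {"hand": 255,"translation": [0,0,0],"twist": [0,0,0.95]}
    - {"hand": 255,"translation": [0,0,0],"twist": [0,0,0.95]}
    - {"hand": 255,"translation": [0,0,0],"twist": [0,0,0]}

```text
time_s: 16.25
tool_pos: [0.4442, -0.1685, 0.1223]
ee_rot: [-180.0, 0.1, -16.9]
force: [-0.6, -0.1, -1.7]
width: 0.0348
grasp_force: 60.3
```

drive_tool:
  targets:
    - {"hand": 255,"translation": [0.93,-0.25,0.1],"twist": [0,0,0]}
    - {"hand": 255,"translation": [0.93,-0.25,0.1],"twist": [0,0,0]}
    - {"hand": 255,"translation": [0.93,-0.25,0.1],"twist": [0,0,0]}
    - {"hand": 255,"translation": [0.93,-0.25,0.1],"twist": [0,0,0]}
    - {"hand": 255,"translation": [0.93,-0.25,0.1],"twist": [0,0,0]}
    - {"hand": 255,"translation": [0.93,-0.25,0.1],"twist": [0,0,0]}
    - {"hand": 255,"translation": [0.93,-0.25,0.1],"twist": [0,0,0]}
    - {"hand": 255,"translation": [0.93,-0.25,0.1],"twist": [0,0,0]}
    - {"hand": 255,"translation": [0,0,0],"twist": [0,0,0]}
    - {"hand": 255,"translation": [0,0,0],"twist": [0,0,0]}
    - {"hand": 255,"translation": [0,0,0],"twist": [0,0,0]}

```text
time_s: 17.17
tool_pos: [0.5977, -0.1729, 0.1064]
ee_rot: [-180.0, 0.1, -16.6]
force: [-0.4, -0.1, -1.4]
width: 0.0349
grasp_force: 60.3
```

```bash
python3 plan.py 599.3,-173,45,-16.7; python3 - <<'E'
from ov import *
f=grab('side'); s=r.read_state(); p=s['tool_pos']*1000; T=pose(p[0],p[1],s['ee_rot'][2]); z=p[2]-15.1
overlay(f,carrier()+[(rectz(T,0,0,60,18,z+13),(0,0,255)),(rectz(T,0,0,60,18,z-13),(255,0,0))],(240,120,340,220),'s8.png',6)
E
```

```text
t 17.2 p [ 597.7 -172.9  106.4] rot [-1.80e+02  1.00e-01 -1.66e+01] F [-0.4 -0.1 -1.4] w 34.9 g 60.3 j [-22.  38.  97.   0.  45.  84.]
twist [-0.   0.1  0.1] m 1 [-0.003  0.021  0.012] | shift [ 1.6 -0.4 61.4] n 4 [ 0.02  -0.005  0.768]
```

View pics/s8.png

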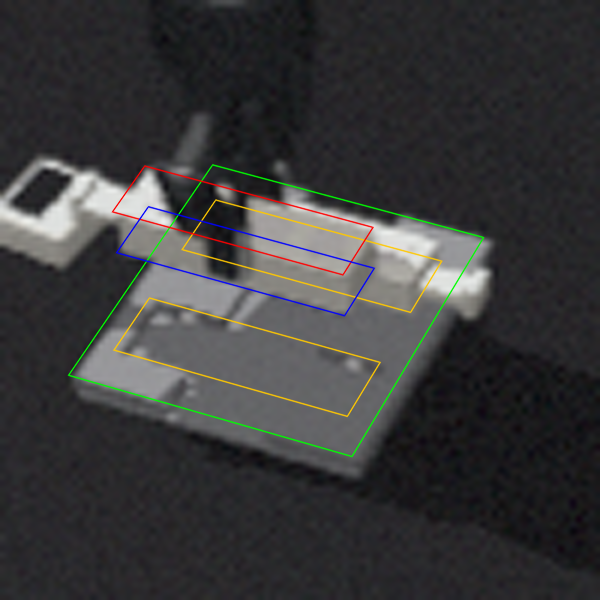

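The held cartridge at crop (245,240) agrees with the overlay, with the same ~6 px bias as the carrier. Lowering into pocket_b.

drive_tool:
  targets:
    - {"hand": 255,"translation": [0.08,0,0.8],"twist": [0,0,0]}
    - {"hand": 255,"translation": [0,0,0.8],"twist": [0,0,0]}
    - {"hand": 255,"translation": [0,0,0.7],"twist": [0,0,0]}
    - {"hand": 255,"translation": [0,0,0.3],"twist": [0,0,0]}
    - {"hand": 255,"translation": [0,0,0.2],"twist": [0,0,0]}
    - {"hand": 255,"translation": [0,0,0.2],"twist": [0,0,0]}
    - {"hand": 255,"translation": [0,0,0.1],"twist": [0,0,0]}
    - {"hand": 255,"translation": [0,0,0.1],"twist": [0,0,0]}
    - {"hand": 255,"translation": [0,0,0],"twist": [0,0,0]}
    - {"hand": 255,"translation": [0,0,0],"twist": [0,0,0]}

```text
time_s: 18.05
tool_pos: [0.6002, -0.1737, 0.0436]
ee_rot: [-180.0, -0.0, -16.7]
force: [-1.1, 0.1, -2.0]
width: 0.0346
grasp_force: 60.3
```

drive_tool:
  targets:
    - {"hand": 255,"translation": [-0.03,-0.03,0.1],"twist": [0,0,0]}
    - {"hand": 255,"translation": [0,0,0.1],"twist": [0,0,0]}
    - {"hand": 255,"translation": [0,0,0.1],"twist": [0,0,0]}
    - {"hand": 255,"translation": [0,0,0.1],"twist": [0,0,0]}
    - {"hand": 255,"translation": [0,0,0.05],"twist": [0,0,0]}
    - {"hand": 255,"translation": [0,0,0],"twist": [0,0,0]}
    - {"hand": 255,"translation": [0,0,0],"twist": [0,0,0]}

```text
time_s: 18.63
tool_pos: [0.6, -0.1727, 0.0352]
ee_rot: [-180.0, -0.0, -16.7]
force: [-1.5, 3.6, 11.4]
width: 0.0346
grasp_force: 61.7
```

drive_tool:
  targets:
    - {"hand": 255,"translation": [0,0,0.08],"twist": [0,0,0]}
    - {"hand": 255,"translation": [0,0,0.02],"twist": [0,0,0]}
    - {"hand": 255,"translation": [0,0,0],"twist": [0,0,0]}
    - {"hand": 255,"translation": [0,0,0],"twist": [0,0,0]}

```text
time_s: 18.97
tool_pos: [0.6, -0.1727, 0.0351]
ee_rot: [-180.0, -0.1, -16.7]
force: [-8.9, 6.9, 33.3]
width: 0.0347
grasp_force: 64.6
```

drive_tool:
  targets:
    - {"hand": 255,"translation": [0,0,-0.12],"twist": [0,0,0]}
    - {"hand": 255,"translation": [0,0,0],"twist": [0,0,0]}
    - {"hand": 90,"translation": [0,0,0],"twist": [0,0,0]}
    - {"hand": 90,"translation": [0,0,0],"twist": [0,0,0]}
    - {"hand": 90,"translation": [0,0,0],"twist": [0,0,0]}
    - {"hand": 90,"translation": [0,0,0],"twist": [0,0,0]}
    - {"hand": 90,"translation": [0,0,-1],"twist": [0,0,0]}
    - {"hand": 90,"translation": [0,0,-1],"twist": [0,0,0]}
    - {"hand": 90,"translation": [0,0,-1],"twist": [0,0,0]}
    - {"hand": 90,"translation": [0,0,-1],"twist": [0,0,0]}
    - {"hand": 90,"translation": [0,0,0],"twist": [0,0,0]}
    - {"hand": 90,"translation": [0,0,0],"twist": [0,0,0]}

```text
time_s: 19.97
tool_pos: [0.6, -0.1731, 0.1154]
ee_rot: [180.0, -0.1, -16.7]
force: [0.8, 1.2, 0.5]
width: 0.0556
grasp_force: 0.0
```

```bash
python3 - <<'E'
from ov import *
from plan import plan
f=grab('side'); T=pose(*CAR);P=cloud(f)
for y in (-40,40):
  v=[]
  for x in range(-50,51,4):
    for dy in range(-12,13,3):
        q=f['K']@(f['R']@T((x,y+dy,33))+f['t']); q=(q[:2]/q[2]+.5).astype(int)
        if f['z_map'][q[1],q[0]]>0: v.append(P[q[1],q[0],2]*1000)
  print(y,np.round(np.median(v),1))
plan((617,143,115,6.2))
E
```

```text
-40 33.3
40 33.1
t 20.0 p [ 599.5 -172.9  114.4] rot [-180.     0.   -16.7] F [-0.7  0.5 -1. ] w 55.4 g 0.0 j [-22.  37.  97.   0.  46.  85.]
twist [ -0.    0.  -22.9] m 5 [-0.     0.    -0.917] | shift [  51.5 -312.2   -0.6] n 16 [ 0.161 -0.976 -0.002]
```

```bash
python3 plan.py 622.5,77,115,6.3 622.5,77,38,6.3
```

```text
t 20.0 p [ 599.5 -172.9  114.4] rot [-180.     0.   -16.7] F [-0.7  0.5 -1. ] w 55.4 g 0.0 j [-22.  37.  97.   0.  46.  85.]
twist [ -0.   0. -23.] m 5 [-0.     0.    -0.921] | shift [  50.2 -245.9   -0.6] n 13 [ 0.193 -0.946 -0.002]
twist [0. 0. 0.] m 1 [0. 0. 0.] | shift [ 0. -0. 77.] n 4 [ 0.    -0.     0.962]
```

drive_tool:
  targets:
    - {"hand": 100,"translation": [0,0,0],"twist": [0,0,-0.92]}
    - {"hand": 100,"translation": [0,0,0],"twist": [0,0,-0.92]}
    - {"hand": 100,"translation": [0,0,0],"twist": [0,0,-0.92]}
    - {"hand": 100,"translation": [0,0,0],"twist": [0,0,-0.92]}
    - {"hand": 100,"translation": [0,0,0],"twist": [0,0,-0.92]}
    - {"hand": 100,"translation": [0,0,0],"twist": [0,0,0]}

```text
time_s: 20.52
tool_pos: [0.5992, -0.1728, 0.1133]
ee_rot: [-179.9, 0.1, 6.5]
force: [-0.3, -0.1, 0.8]
width: 0.052
grasp_force: 0.0
```

drive_tool:
  targets:
    - {"hand": 100,"translation": [0.19,-0.96,0],"twist": [0,0,0]}
    - {"hand": 100,"translation": [0.19,-0.96,0],"twist": [0,0,0]}
    - {"hand": 100,"translation": [0.19,-0.96,0],"twist": [0,0,0]}
    - {"hand": 100,"translation": [0.19,-0.96,0],"twist": [0,0,0]}
    - {"hand": 100,"translation": [0.19,-0.96,0],"twist": [0,0,0]}
    - {"hand": 100,"translation": [0.19,-0.96,0],"twist": [0,0,0]}
    - {"hand": 100,"translation": [0.19,-0.96,0],"twist": [0,0,0]}
    - {"hand": 100,"translation": [0.19,-0.96,0],"twist": [0,0,0]}
    - {"hand": 100,"translation": [0.19,-0.96,0],"twist": [0,0,0]}
    - {"hand": 100,"translation": [0.19,-0.96,0],"twist": [0,0,0]}
    - {"hand": 100,"translation": [0.19,-0.96,0],"twist": [0,0,0]}
    - {"hand": 100,"translation": [0.19,-0.96,0],"twist": [0,0,0]}
    - {"hand": 100,"translation": [0.19,-0.96,0],"twist": [0,0,0]}
    - {"hand": 100,"translation": [0,0,0],"twist": [0,0,0]}
    - {"hand": 100,"translation": [0,0,0],"twist": [0,0,0]}
    - {"hand": 100,"translation": [0,0,0],"twist": [0,0,0]}

```text
time_s: 21.85
tool_pos: [0.6213, 0.0802, 0.1141]
ee_rot: [-180.0, 0.1, 6.2]
force: [0.3, -0.2, -0.3]
width: 0.0521
grasp_force: 0.0
```

```bash
python3 plan.py 622.5,77,38,6.3; python3 - <<'E'
from ov import *
f=grab('side'); 
A=pose(622.5,77,6.3);B=pose(616.3,143.1,6.3);C=CAR
T=pose(*C)
overlay(f,[(rectz(A,0,0,60,18,36),(0,0,255)),(rectz(B,0,0,60,18,36),(255,0,0)),(rectz(T,0,40,60,18,33),(0,255,0))],(205,140,345,300),'s9.png',4)
E
```

```text
t 21.9 p [621.3  80.2 114.1] rot [-1.8e+02  1.0e-01  6.2e+00] F [ 0.3 -0.2 -0.3] w 52.1 g 0.0 j [ 1. 37. 96. -0. 46. 85.]
twist [-0.   0.1 -0.1] m 1 [-0.     0.011 -0.02 ] | shift [ 0.9  3.3 76.1] n 4 [0.011 0.041 0.951]
```

View pics/s9.png

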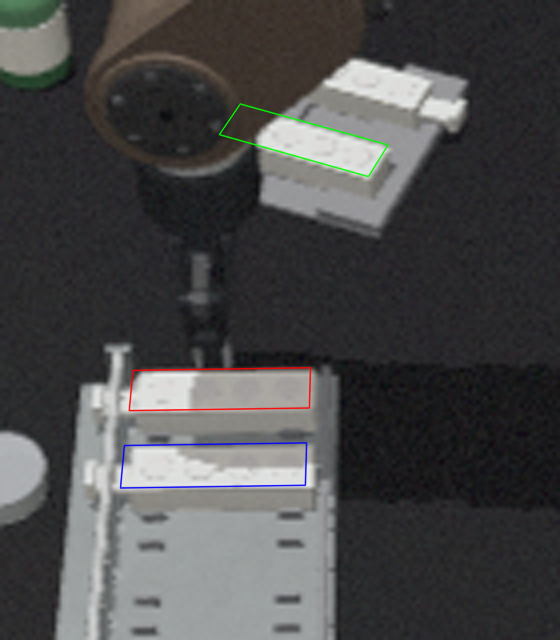

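Both docked cartridges (crop (220,390) and (215,465)) line up with the overlays. Going down on cart1.

drive_tool:
  targets:
    - {"hand": 100,"translation": [0.05,0.16,0.8],"twist": [0,0,0]}
    - {"hand": 100,"translation": [0,0,0.8],"twist": [0,0,0]}
    - {"hand": 100,"translation": [0,0,0],"twist": [0,0,0]}
    - {"hand": 100,"translation": [0,0,0.8],"twist": [0,0,0]}
    - {"hand": 100,"translation": [0,0,0.8],"twist": [0,0,0]}
    - {"hand": 100,"translation": [0,0,0.4],"twist": [0,0,0]}
    - {"hand": 100,"translation": [0,0,0.2],"twist": [0,0,0]}
    - {"hand": 100,"translation": [0,0,0],"twist": [0,0,0]}
    - {"hand": 100,"translation": [0,0,0],"twist": [0,0,0]}

```text
time_s: 22.65
tool_pos: [0.6232, 0.0774, 0.0393]
ee_rot: [-180.0, -0.0, 6.2]
force: [0.1, 0.2, 0.6]
width: 0.052
grasp_force: 0.0
```

drive_tool:
  targets:
    - {"hand": 255,"translation": [0,0,0],"twist": [0,0,0]}
    - {"hand": 255,"translation": [0,0,0],"twist": [0,0,0]}
    - {"hand": 255,"translation": [0,0,0],"twist": [0,0,0]}
    - {"hand": 255,"translation": [0,0,0],"twist": [0,0,0]}
    - {"hand": 255,"translation": [0,0,0],"twist": [0,0,0]}
    - {"hand": 255,"translation": [0,0,0],"twist": [0,0,0]}

```text
time_s: 23.15
tool_pos: [0.6234, 0.0776, 0.0399]
ee_rot: [180.0, -0.1, 6.3]
force: [-1.4, 0.1, 6.1]
width: 0.0348
grasp_force: 61.7
```

```bash
cat > tilt.py <<'E'
# rows to tilt about the far lower edge: rows of (tool shift, twist) in tool axes
import numpy as np
from scipy.spatial.transform import Rotation as Ro
from plan import plan
from h import r
import sys
off=float(sys.argv[1]) # TCP x ahead of cart middle along the cart axis (dock +x), mm
s=r.read_state(); z=s['tool_pos'][2]*1000
# dock frame x,z; tool x=+x, tool z=-z. pivot relative to TCP
piv=np.array([60-off,10-z]) 
n=8; th=np.radians(16.0)/n
print('z',z)
p=np.zeros(2);a=0
for k in range(n):
    def pos(a): # TCP relative to start, rotation about pivot: x->(cos,-sin)
        c,s_=np.cos(a),np.sin(a); v=-piv; return piv+np.array([c*v[0]+s_*v[1],-s_*v[0]+c*v[1]])
    d=pos(a+th)-pos(a)
    tx=np.array([np.cos(a),-np.sin(a)]);tz=-np.array([np.sin(a),np.cos(a)])
    print(np.round([d@tx,d@tz],2),np.round(np.array([d@tx,d@tz])/20,3)); a+=th
d=np.array([-42.,0]);tx=np.array([np.cos(a),-np.sin(a)]);tz=-np.array([np.sin(a),np.cos(a)])
print('draw back',np.round(np.array([d@tx,d@tz])/20,3)); d=np.array([0,80.]);print('lift',np.round(np.array([d@tx,d@tz])/20,3)); print('twist per row',-np.degrees(th)/5)
plan()
E
python3 tilt.py 0
```

```text
z 39.88138209943031
[ 1.08 -2.08] [ 0.054 -0.104]
[ 1.08 -2.08] [ 0.054 -0.104]
[ 1.08 -2.08] [ 0.054 -0.104]
[ 1.08 -2.08] [ 0.054 -0.104]
[ 1.08 -2.08] [ 0.054 -0.104]
[ 1.08 -2.08] [ 0.054 -0.104]
[ 1.08 -2.08] [ 0.054 -0.104]
[ 1.08 -2.08] [ 0.054 -0.104]
draw back [-2.019  0.579]
lift [-1.103 -3.845]
twist per row -0.4
t 23.1 p [623.4  77.6  39.9] rot [ 1.8e+02 -1.0e-01  6.3e+00] F [-1.4  0.1  6.1] w 34.8 g 61.7 j [ 1. 43. 98.  0. 38. 85.]
```

drive_tool:
  targets:
    - {"hand": 255,"translation": [0.055,0,-0.105],"twist": [0,-0.4,0]}
    - {"hand": 255,"translation": [0.055,0,-0.105],"twist": [0,-0.4,0]}
    - {"hand": 255,"translation": [0.055,0,-0.105],"twist": [0,-0.4,0]}
    - {"hand": 255,"translation": [0,0,0],"twist": [0,0,0]}
    - {"hand": 255,"translation": [0,0,0],"twist": [0,0,0]}

```text
time_s: 23.57
tool_pos: [0.6269, 0.078, 0.0451]
ee_rot: [180.0, 5.9, 6.3]
force: [1.2, 0.8, 1.3]
width: 0.0347
grasp_force: 61.1
```

drive_tool:
  targets:
    - {"hand": 255,"translation": [0.055,0,-0.105],"twist": [0,-0.4,0]}
    - {"hand": 255,"translation": [0.055,0,-0.105],"twist": [0,-0.4,0]}
    - {"hand": 255,"translation": [0.055,0,-0.105],"twist": [0,-0.4,0]}
    - {"hand": 255,"translation": [0.055,0,-0.105],"twist": [0,-0.4,0]}
    - {"hand": 255,"translation": [0.055,0,-0.105],"twist": [0,-0.4,0]}
    - {"hand": 255,"translation": [0,0,0],"twist": [0,0,0]}
    - {"hand": 255,"translation": [0,0,0],"twist": [0,0,0]}

```text
time_s: 24.15
tool_pos: [0.6336, 0.0787, 0.054]
ee_rot: [-180.0, 15.9, 6.3]
force: [1.5, -0.0, 0.1]
width: 0.0345
grasp_force: 61.0
```

drive_tool:
  targets:
    - {"hand": 255,"translation": [-0.3,0,0.06],"twist": [0,0,0]}
    - {"hand": 255,"translation": [-0.3,0,0.08],"twist": [0,0,0]}
    - {"hand": 255,"translation": [0,0,0],"twist": [0,0,0]}

```text
time_s: 24.4
tool_pos: [0.6195, 0.0773, 0.0548]
ee_rot: [-180.0, 16.1, 6.3]
force: [-0.9, -0.7, -1.5]
width: 0.0349
grasp_force: 60.9
```

drive_tool:
  targets:
    - {"hand": 255,"translation": [-0.3,0,0.085],"twist": [0,0,0]}
    - {"hand": 255,"translation": [-0.3,0,0.085],"twist": [0,0,0]}
    - {"hand": 255,"translation": [-0.3,0,0.085],"twist": [0,0,0]}
    - {"hand": 255,"translation": [-0.3,0,0.085],"twist": [0,0,0]}
    - {"hand": 255,"translation": [-0.3,0,0.085],"twist": [0,0,0]}
    - {"hand": 255,"translation": [-0.3,0,0.085],"twist": [0,0,0]}
    - {"hand": 255,"translation": [0,0,0],"twist": [0,0,0]}
    - {"hand": 255,"translation": [-0.22,0,-0.77],"twist": [0,0,0]}
    - {"hand": 255,"translation": [-0.22,0,-0.77],"twist": [0,0,0]}
    - {"hand": 255,"translation": [-0.22,0,-0.77],"twist": [0,0,0]}
    - {"hand": 255,"translation": [-0.22,0,-0.77],"twist": [0,0,0]}
    - {"hand": 255,"translation": [-0.22,0,-0.77],"twist": [0,0,0]}
    - {"hand": 255,"translation": [0,0,0],"twist": [0,0.64,0]}
    - {"hand": 255,"translation": [0,0,0],"twist": [0,0.64,0]}
    - {"hand": 255,"translation": [0,0,0],"twist": [0,0.64,0]}
    - {"hand": 255,"translation": [0,0,0],"twist": [0,0.64,0]}
    - {"hand": 255,"translation": [0,0,0],"twist": [0,0.64,0]}
    - {"hand": 255,"translation": [0,0,0],"twist": [0,0,0]}

```text
time_s: 25.9
tool_pos: [0.5821, 0.0732, 0.1346]
ee_rot: [-180.0, 0.1, 6.3]
force: [-0.0, 0.2, -2.8]
width: 0.0342
grasp_force: 61.4
```

```bash
python3 - <<'E'
from h import *
from plan import plan
f=grab('side');cv2.imwrite('pics/s10.png',cv2.resize(f['img'][110:310,200:360],None,fx=3,fy=3,interpolation=cv2.INTER_CUBIC))
c=np.array([587.7,-211.3]);a=np.radians(-16.7)
C=lambda x,y: c+[x*np.cos(a)-y*np.sin(a),x*np.sin(a)+y*np.cos(a)]
print(C(-40,0),C(40,0))
plan((*C(40,0),135,73.3),(*C(40,0),75,73.3))
E
```

```text
[ 549.38710021 -199.80557921] [ 626.01289979 -222.79442079]
t 25.9 p [582.7  73.2 134.8] rot [-180.     0.2    6.3] F [ 0.4 -0.6 -0.6] w 34.8 g 61.4 j [  1.  33. 101.  -0.  46.  84.]
twist [ -0.1   0.2 -67. ] m 14 [-0.002  0.002 -0.958] | shift [-2.711e+02  1.266e+02 -2.000e-01] n 14 [-0.968  0.452 -0.001]
twist [0. 0. 0.] m 1 [0. 0. 0.] | shift [ 0. -0. 60.] n 3 [ 0. -0.  1.]
```

View pics/s10.png

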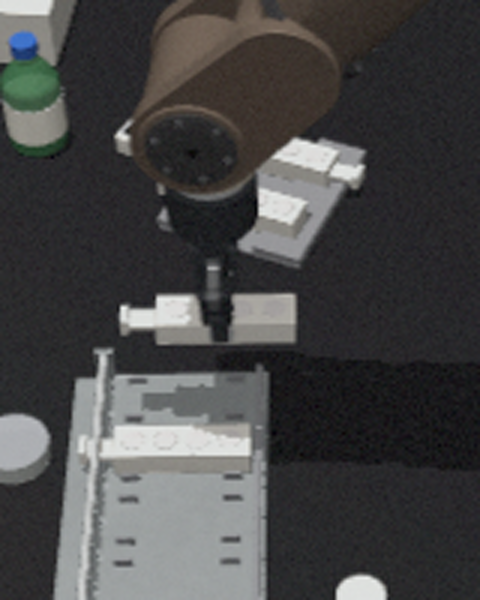

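Cart1 is out (crop (220,318)), level in the fingers; cart2 is still docked at (180,447). Carrying to layer 2 at x = +40.

drive_tool:
  targets:
    - {"hand": 255,"translation": [0,0,0],"twist": [0,0,-0.957]}
    - {"hand": 255,"translation": [0,0,0],"twist": [0,0,-0.957]}
    - {"hand": 255,"translation": [0,0,0],"twist": [0,0,-0.957]}
    - {"hand": 255,"translation": [0,0,0],"twist": [0,0,-0.957]}
    - {"hand": 255,"translation": [0,0,0],"twist": [0,0,-0.957]}
    - {"hand": 255,"translation": [0,0,0],"twist": [0,0,-0.957]}
    - {"hand": 255,"translation": [0,0,0],"twist": [0,0,-0.957]}
    - {"hand": 255,"translation": [0,0,0],"twist": [0,0,-0.957]}
    - {"hand": 255,"translation": [0,0,0],"twist": [0,0,-0.957]}
    - {"hand": 255,"translation": [0,0,0],"twist": [0,0,-0.957]}
    - {"hand": 255,"translation": [0,0,0],"twist": [0,0,-0.957]}
    - {"hand": 255,"translation": [0,0,0],"twist": [0,0,-0.957]}
    - {"hand": 255,"translation": [0,0,0],"twist": [0,0,-0.957]}
    - {"hand": 255,"translation": [0,0,0],"twist": [0,0,-0.957]}
    - {"hand": 255,"translation": [0,0,0],"twist": [0,0,0]}

```text
time_s: 27.2
tool_pos: [0.5839, 0.0733, 0.1346]
ee_rot: [-179.8, 0.1, 73.5]
force: [0.7, -0.2, -0.9]
width: 0.0348
grasp_force: 61.3
```

drive_tool:
  targets:
    - {"hand": 255,"translation": [-0.96,0.45,0],"twist": [0,0,0]}
    - {"hand": 255,"translation": [-0.96,0.45,0],"twist": [0,0,0]}
    - {"hand": 255,"translation": [-0.96,0.45,0],"twist": [0,0,0]}
    - {"hand": 255,"translation": [-0.96,0.45,0],"twist": [0,0,0]}
    - {"hand": 255,"translation": [-0.96,0.45,0],"twist": [0,0,0]}
    - {"hand": 255,"translation": [-0.96,0.45,0],"twist": [0,0,0]}
    - {"hand": 255,"translation": [-0.96,0.45,0],"twist": [0,0,0]}
    - {"hand": 255,"translation": [-0.96,0.45,0],"twist": [0,0,0]}
    - {"hand": 255,"translation": [-0.96,0.45,0],"twist": [0,0,0]}
    - {"hand": 255,"translation": [-0.96,0.45,0],"twist": [0,0,0]}
    - {"hand": 255,"translation": [-0.96,0.45,0],"twist": [0,0,0]}
    - {"hand": 255,"translation": [-0.96,0.45,0],"twist": [0,0,0]}
    - {"hand": 255,"translation": [-0.96,0.45,0],"twist": [0,0,0]}
    - {"hand": 255,"translation": [-0.96,0.45,0],"twist": [0,0,0]}
    - {"hand": 255,"translation": [0,0,0],"twist": [0,0,0]}
    - {"hand": 255,"translation": [0,0,0],"twist": [0,0,0]}
    - {"hand": 255,"translation": [0,0,0],"twist": [0,0,0]}

```text
time_s: 28.62
tool_pos: [0.6271, -0.2199, 0.1346]
ee_rot: [-179.9, -0.0, 73.2]
force: [-1.0, 0.4, -0.1]
width: 0.0349
grasp_force: 61.4
```

```bash
python3 plan.py 626.3,-221.9,75,73.3; python3 - <<'E'
from ov import *
f=grab('side'); s=r.read_state(); p=s['tool_pos']*1000; T=pose(p[0]-.3,p[1]-.9,s['ee_rot'][2]); z=p[2]-16
C=pose(*CAR)
overlay(f,[(rectz(C,0,y,60,18,33),(0,255,0)) for y in (-40,40)]+[(rectz(C,40,0,18,60,33),(0,255,255)),(rectz(T,0,0,60,18,z+13),(0,0,255)),(rectz(T,0,0,60,18,z-13),(255,0,0))],(230,110,340,220),'s11.png',5)
E
```

```text
t 28.6 p [ 627.1 -219.9  134.6] rot [-179.9   -0.    73.2] F [-1.   0.4 -0.1] w 34.9 g 61.4 j [-25.  39.  90.   0.  52.  -8.]
twist [-0.1 -0.  -0.1] m 1 [-0.022 -0.005 -0.027] | shift [-2.2 -0.2 59.6] n 3 [-0.036 -0.003  0.993]
```

View pics/s11.png

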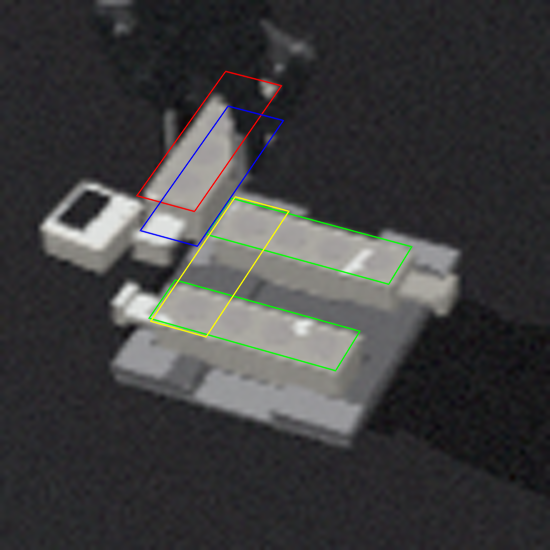

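Held cartridge at crop (195,170) matches the overlay over the two seated ones at (310,240) and (255,320). Lowering.

drive_tool:
  targets:
    - {"hand": 255,"translation": [-0.11,0,0.8],"twist": [0,0,0]}
    - {"hand": 255,"translation": [0,0,0.9],"twist": [0,0,0]}
    - {"hand": 255,"translation": [0,0,0.9],"twist": [0,0,0]}
    - {"hand": 255,"translation": [0,0,0.5],"twist": [0,0,0]}
    - {"hand": 255,"translation": [0,0,0.2],"twist": [0,0,0]}
    - {"hand": 255,"translation": [0,0,0],"twist": [0,0,0]}
    - {"hand": 255,"translation": [0,0,0],"twist": [0,0,0]}
    - {"hand": 255,"translation": [0,0,0],"twist": [0,0,0]}

```text
time_s: 29.33
tool_pos: [0.6273, -0.2225, 0.0701]
ee_rot: [179.9, 0.0, 73.3]
force: [0.4, -0.3, -2.0]
width: 0.0349
grasp_force: 61.4
```

```bash
python3 plan.py 626.3,-221.9,63,73.3
```

```text
t 29.3 p [ 627.3 -222.5   70.1] rot [179.9   0.   73.3] F [ 0.4 -0.3 -2. ] w 34.9 g 61.4 j [-25.  43.  92.   0.  45.  -8.]
twist [ 0.1  0.  -0. ] m 1 [ 0.016  0.001 -0.006] | shift [ 0.3 -1.1  7.1] n 1 [ 0.015 -0.055  0.355]
```

drive_tool:
  targets:
    - {"hand": 255,"translation": [0,-0.05,0.15],"twist": [0,0,0]}
    - {"hand": 255,"translation": [0,0,0.1],"twist": [0,0,0]}
    - {"hand": 255,"translation": [0,0,0.05],"twist": [0,0,0]}
    - {"hand": 255,"translation": [0,0,0.05],"twist": [0,0,0]}
    - {"hand": 255,"translation": [0,0,0],"twist": [0,0,0]}
    - {"hand": 255,"translation": [0,0,0],"twist": [0,0,0]}

```text
time_s: 29.83
tool_pos: [0.6259, -0.2221, 0.0628]
ee_rot: [180.0, -0.0, 73.3]
force: [-3.3, 3.2, 6.8]
width: 0.0348
grasp_force: 62.4
```

drive_tool:
  targets:
    - {"hand": 255,"translation": [0,0,-0.02],"twist": [0,0,0]}
    - {"hand": 90,"translation": [0,0,0],"twist": [0,0,0]}
    - {"hand": 90,"translation": [0,0,0],"twist": [0,0,0]}
    - {"hand": 90,"translation": [0,0,0],"twist": [0,0,0]}
    - {"hand": 90,"translation": [0,0,0],"twist": [0,0,0]}
    - {"hand": 90,"translation": [0,0,-0.5],"twist": [0,0,0]}
    - {"hand": 90,"translation": [0,0,-1],"twist": [0,0,0]}
    - {"hand": 90,"translation": [0,0,-1],"twist": [0,0,0]}
    - {"hand": 90,"translation": [0,0,-1],"twist": [0,0,0]}
    - {"hand": 100,"translation": [0,0,0],"twist": [0,0,0]}
    - {"hand": 100,"translation": [0,0,0],"twist": [0,0,0]}

```text
time_s: 30.75
tool_pos: [0.6263, -0.2224, 0.1341]
ee_rot: [179.9, 0.0, 73.3]
force: [0.2, 0.6, -0.8]
width: 0.0522
grasp_force: 0.0
```

```bash
python3 plan.py 617.2,143.5,130,6.3 617.2,143.5,39,6.3
```

```text
t 30.8 p [ 626.3 -222.4  134.1] rot [179.9   0.   73.3] F [ 0.2  0.6 -0.8] w 52.2 g 0.0 j [-25.  38.  90.   0.  52.  -9.]
twist [ 0.1 -0.1 67. ] m 14 [ 0.002 -0.001  0.957] | shift [  31.1 -364.7    4.1] n 19 [ 0.082 -0.96   0.011]
twist [0. 0. 0.] m 1 [0. 0. 0.] | shift [ 0. -0. 91.] n 5 [ 0.   -0.    0.91]
```

drive_tool:
  targets:
    - {"hand": 100,"translation": [0,0,0],"twist": [0,0,0.957]}
    - {"hand": 100,"translation": [0,0,0],"twist": [0,0,0.957]}
    - {"hand": 100,"translation": [0,0,0],"twist": [0,0,0.957]}
    - {"hand": 100,"translation": [0,0,0],"twist": [0,0,0.957]}
    - {"hand": 100,"translation": [0,0,0],"twist": [0,0,0.957]}
    - {"hand": 100,"translation": [0,0,0],"twist": [0,0,0.957]}
    - {"hand": 100,"translation": [0,0,0],"twist": [0,0,0.957]}
    - {"hand": 100,"translation": [0,0,0],"twist": [0,0,0.957]}
    - {"hand": 100,"translation": [0,0,0],"twist": [0,0,0.957]}
    - {"hand": 100,"translation": [0,0,0],"twist": [0,0,0.957]}
    - {"hand": 100,"translation": [0,0,0],"twist": [0,0,0.957]}
    - {"hand": 100,"translation": [0,0,0],"twist": [0,0,0.957]}
    - {"hand": 100,"translation": [0,0,0],"twist": [0,0,0.957]}
    - {"hand": 100,"translation": [0,0,0],"twist": [0,0,0.957]}
    - {"hand": 100,"translation": [0,0,0],"twist": [0,0,0]}

```text
time_s: 32.0
tool_pos: [0.6255, -0.222, 0.1315]
ee_rot: [-179.9, 0.1, 6.1]
force: [-0.1, 0.3, 0.7]
width: 0.0521
grasp_force: 0.0
```

drive_tool:
  targets:
    - {"hand": 100,"translation": [0.08,-0.96,0],"twist": [0,0,0]}
    - {"hand": 100,"translation": [0.08,-0.96,0],"twist": [0,0,0]}
    - {"hand": 100,"translation": [0.08,-0.96,0],"twist": [0,0,0]}
    - {"hand": 100,"translation": [0.08,-0.96,0],"twist": [0,0,0]}
    - {"hand": 100,"translation": [0.08,-0.96,0],"twist": [0,0,0]}
    - {"hand": 100,"translation": [0.08,-0.96,0],"twist": [0,0,0]}
    - {"hand": 100,"translation": [0.08,-0.96,0],"twist": [0,0,0]}
    - {"hand": 100,"translation": [0.08,-0.96,0],"twist": [0,0,0]}
    - {"hand": 100,"translation": [0.08,-0.96,0],"twist": [0,0,0]}
    - {"hand": 100,"translation": [0.08,-0.96,0],"twist": [0,0,0]}
    - {"hand": 100,"translation": [0.08,-0.96,0],"twist": [0,0,0]}
    - {"hand": 100,"translation": [0.08,-0.96,0],"twist": [0,0,0]}
    - {"hand": 100,"translation": [0.08,-0.96,0],"twist": [0,0,0]}
    - {"hand": 100,"translation": [0.08,-0.96,0],"twist": [0,0,0]}
    - {"hand": 100,"translation": [0.08,-0.96,0],"twist": [0,0,0]}
    - {"hand": 100,"translation": [0.08,-0.96,0],"twist": [0,0,0]}
    - {"hand": 100,"translation": [0.08,-0.96,0],"twist": [0,0,0]}
    - {"hand": 100,"translation": [0.08,-0.96,0],"twist": [0,0,0]}
    - {"hand": 100,"translation": [0.08,-0.96,0],"twist": [0,0,0]}
    - {"hand": 100,"translation": [0,0,0],"twist": [0,0,0]}

```text
time_s: 33.67
tool_pos: [0.6157, 0.1465, 0.1319]
ee_rot: [-180.0, 0.0, 6.6]
force: [-0.6, 0.4, -0.6]
width: 0.0522
grasp_force: 0.0
```

drive_tool:
  targets:
    - {"hand": 100,"translation": [0,0,0],"twist": [0,0,0]}
    - {"hand": 100,"translation": [0,0,0],"twist": [0,0,0]}

```text
time_s: 33.83
tool_pos: [0.6161, 0.1433, 0.1321]
ee_rot: [180.0, 0.0, 6.4]
force: [-0.5, -0.9, 0.7]
width: 0.052
grasp_force: 0.0
```

```bash
python3 plan.py 617.2,143.3,39,6.3; python3 - <<'E'
from ov import *
f=grab('side'); B=pose(616.3,143.1,6.3); C=pose(*CAR)
overlay(f,[(rectz(B,0,0,60,18,36),(255,0,0)),(rectz(C,40,0,18,60,59),(0,0,255))],(205,120,345,300),'s12.png',3)
E
```

```text
t 33.8 p [616.1 143.3 132.1] rot [180.    0.    6.4] F [-0.5 -0.9  0.7] w 52.0 g 0.0 j [ 7. 36. 95. -0. 49. 91.]
twist [0.  0.  0.1] m 1 [0.001 0.008 0.013] | shift [ 1.1  0.1 93.1] n 5 [0.011 0.001 0.931]
```

View pics/s12.png

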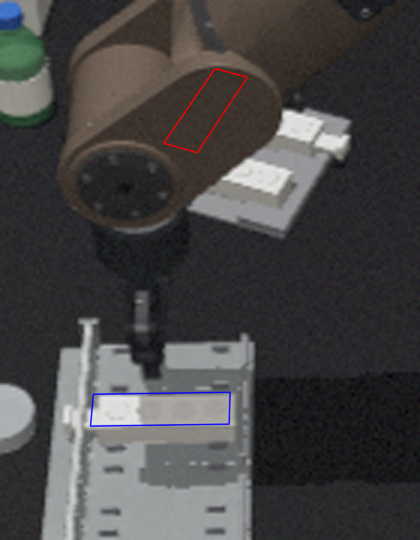

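Cart2 at crop (160,410) matches its overlay; the tower is hidden by the arm here. Going down on cart2.

drive_tool:
  targets:
    - {"hand": 100,"translation": [0.03,0,0.9],"twist": [0,0,0]}
    - {"hand": 100,"translation": [0,0,0.9],"twist": [0,0,0]}
    - {"hand": 100,"translation": [0,0,0.9],"twist": [0,0,0]}
    - {"hand": 100,"translation": [0,0,0.9],"twist": [0,0,0]}
    - {"hand": 100,"translation": [0,0,0.6],"twist": [0,0,0]}
    - {"hand": 100,"translation": [0,0,0.4],"twist": [0,0,0]}
    - {"hand": 100,"translation": [0,0,0],"twist": [0,0,0]}
    - {"hand": 100,"translation": [0,0,0],"twist": [0,0,0]}
    - {"hand": 255,"translation": [0,0,0],"twist": [0,0,0]}
    - {"hand": 255,"translation": [0,0,0],"twist": [0,0,0]}
    - {"hand": 255,"translation": [0,0,0],"twist": [0,0,0]}
    - {"hand": 255,"translation": [0,0,0],"twist": [0,0,0]}
    - {"hand": 255,"translation": [0,0,0],"twist": [0,0,0]}
    - {"hand": 255,"translation": [0,0,0],"twist": [0,0,0]}

```text
time_s: 35.05
tool_pos: [0.6174, 0.1439, 0.0418]
ee_rot: [-180.0, -0.1, 6.3]
force: [-0.5, 0.1, 6.5]
width: 0.0346
grasp_force: 61.7
```

drive_tool:
  targets:
    - {"hand": 255,"translation": [0.055,0,-0.105],"twist": [0,-0.4,0]}
    - {"hand": 255,"translation": [0.055,0,-0.105],"twist": [0,-0.4,0]}
    - {"hand": 255,"translation": [0.055,0,-0.105],"twist": [0,-0.4,0]}
    - {"hand": 255,"translation": [0.055,0,-0.105],"twist": [0,-0.4,0]}
    - {"hand": 255,"translation": [0,0,0],"twist": [0,0,0]}

```text
time_s: 35.47
tool_pos: [0.6225, 0.1444, 0.0492]
ee_rot: [-180.0, 8.0, 6.3]
force: [0.5, -0.4, -1.2]
width: 0.0344
grasp_force: 60.8
```

drive_tool:
  targets:
    - {"hand": 255,"translation": [0.055,0,-0.105],"twist": [0,-0.4,0]}
    - {"hand": 255,"translation": [0.055,0,-0.105],"twist": [0,-0.4,0]}
    - {"hand": 255,"translation": [0.055,0,-0.105],"twist": [0,-0.4,0]}
    - {"hand": 255,"translation": [0.055,0,-0.105],"twist": [0,-0.4,0]}
    - {"hand": 255,"translation": [0,0,0],"twist": [0,0,0]}
    - {"hand": 255,"translation": [0,0,0],"twist": [0,0,0]}

```text
time_s: 35.97
tool_pos: [0.6274, 0.145, 0.0557]
ee_rot: [-180.0, 15.9, 6.3]
force: [-0.7, 0.5, -1.7]
width: 0.0343
grasp_force: 60.8
```

drive_tool:
  targets:
    - {"hand": 255,"translation": [-0.3,0,0.06],"twist": [0,0,0]}
    - {"hand": 255,"translation": [-0.3,0,0.08],"twist": [0,0,0]}
    - {"hand": 255,"translation": [0,0,0],"twist": [0,0,0]}

```text
time_s: 36.22
tool_pos: [0.6136, 0.1435, 0.0567]
ee_rot: [-180.0, 16.0, 6.3]
force: [-0.8, 0.1, -1.9]
width: 0.0345
grasp_force: 60.8
```

drive_tool:
  targets:
    - {"hand": 255,"translation": [-0.3,0,0.085],"twist": [0,0,0]}
    - {"hand": 255,"translation": [-0.3,0,0.085],"twist": [0,0,0]}
    - {"hand": 255,"translation": [-0.3,0,0.085],"twist": [0,0,0]}
    - {"hand": 255,"translation": [-0.3,0,0.085],"twist": [0,0,0]}
    - {"hand": 255,"translation": [-0.3,0,0.085],"twist": [0,0,0]}
    - {"hand": 255,"translation": [-0.3,0,0.085],"twist": [0,0,0]}
    - {"hand": 255,"translation": [0,0,0],"twist": [0,0,0]}

```text
time_s: 36.8
tool_pos: [0.5764, 0.1394, 0.0571]
ee_rot: [-180.0, 16.1, 6.3]
force: [-2.7, -0.8, 8.8]
width: 0.0345
grasp_force: 61.8
```

drive_tool:
  targets:
    - {"hand": 255,"translation": [-0.11,0,-0.4],"twist": [0,0,0]}
    - {"hand": 255,"translation": [-0.22,0,-0.77],"twist": [0,0,0]}
    - {"hand": 255,"translation": [-0.22,0,-0.77],"twist": [0,0,0]}
    - {"hand": 255,"translation": [-0.22,0,-0.77],"twist": [0,0,0]}
    - {"hand": 255,"translation": [-0.22,0,-0.77],"twist": [0,0,0]}
    - {"hand": 255,"translation": [-0.22,0,-0.77],"twist": [0,0,0]}
    - {"hand": 255,"translation": [0,0,0],"twist": [0,0.64,0]}
    - {"hand": 255,"translation": [0,0,0],"twist": [0,0.64,0]}
    - {"hand": 255,"translation": [0,0,0],"twist": [0,0.64,0]}
    - {"hand": 255,"translation": [0,0,0],"twist": [0,0.64,0]}
    - {"hand": 255,"translation": [0,0,0],"twist": [0,0.64,0]}
    - {"hand": 255,"translation": [0,0,0],"twist": [0,0,0]}
    - {"hand": 255,"translation": [0,0,0],"twist": [0,0,0]}

```text
time_s: 37.88
tool_pos: [0.5773, 0.1395, 0.1451]
ee_rot: [-180.0, 0.2, 6.3]
force: [1.1, 0.8, -1.5]
width: 0.0344
grasp_force: 60.8
```

```bash
python3 plan.py 549.6,-199.1,145,73.3; python3 - <<'E'
from ov import *
f=grab('side'); s=r.read_state(); p=s['tool_pos']*1000; T=pose(p[0]-.9,p[1]-.1,s['ee_rot'][2]); z=p[2]-18.8
overlay(f,[(rectz(T,0,0,60,18,z+13),(0,0,255)),(rectz(T,0,0,60,18,z-13),(255,0,0))],(205,120,345,300),'s13.png',3)
E
```

```text
t 37.9 p [577.3 139.5 145.1] rot [-180.     0.2    6.3] F [ 1.1  0.8 -1.5] w 34.4 g 60.8 j [  7.  33. 100.   0.  47.  91.]
twist [ -0.1   0.2 -67. ] m 14 [-0.002  0.002 -0.957] | shift [-3.322e+02  7.080e+01  1.000e-01] n 17 [-0.977  0.208  0.   ]
```

View pics/s13.png

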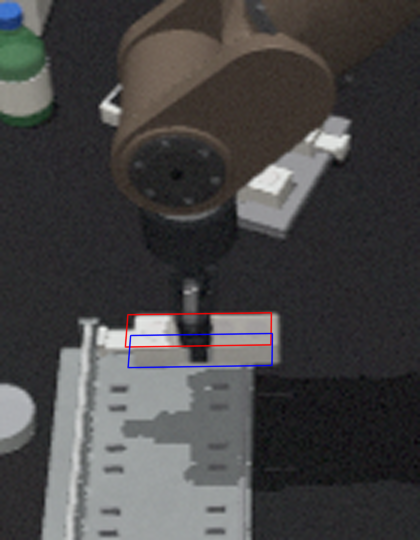

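Cart2 is held level at crop (205,338), clear of the bar, and the dock is empty. Carrying to layer 2 at x = -40.

drive_tool:
  targets:
    - {"hand": 255,"translation": [0,0,0],"twist": [0,0,-0.957]}
    - {"hand": 255,"translation": [0,0,0],"twist": [0,0,-0.957]}
    - {"hand": 255,"translation": [0,0,0],"twist": [0,0,-0.957]}
    - {"hand": 255,"translation": [0,0,0],"twist": [0,0,-0.957]}
    - {"hand": 255,"translation": [0,0,0],"twist": [0,0,-0.957]}
    - {"hand": 255,"translation": [0,0,0],"twist": [0,0,-0.957]}
    - {"hand": 255,"translation": [0,0,0],"twist": [0,0,-0.957]}
    - {"hand": 255,"translation": [0,0,0],"twist": [0,0,-0.957]}
    - {"hand": 255,"translation": [0,0,0],"twist": [0,0,-0.957]}
    - {"hand": 255,"translation": [0,0,0],"twist": [0,0,-0.957]}
    - {"hand": 255,"translation": [0,0,0],"twist": [0,0,-0.957]}
    - {"hand": 255,"translation": [0,0,0],"twist": [0,0,-0.957]}
    - {"hand": 255,"translation": [0,0,0],"twist": [0,0,-0.957]}
    - {"hand": 255,"translation": [0,0,0],"twist": [0,0,-0.957]}
    - {"hand": 255,"translation": [0,0,0],"twist": [0,0,0]}

```text
time_s: 39.18
tool_pos: [0.5783, 0.1395, 0.1448]
ee_rot: [-179.9, 0.0, 73.5]
force: [0.2, -0.4, -1.4]
width: 0.0347
grasp_force: 60.8
```

drive_tool:
  targets:
    - {"hand": 255,"translation": [-0.975,0.21,0],"twist": [0,0,0]}
    - {"hand": 255,"translation": [-0.975,0.21,0],"twist": [0,0,0]}
    - {"hand": 255,"translation": [-0.975,0.21,0],"twist": [0,0,0]}
    - {"hand": 255,"translation": [-0.975,0.21,0],"twist": [0,0,0]}
    - {"hand": 255,"translation": [-0.975,0.21,0],"twist": [0,0,0]}
    - {"hand": 255,"translation": [-0.975,0.21,0],"twist": [0,0,0]}
    - {"hand": 255,"translation": [-0.975,0.21,0],"twist": [0,0,0]}
    - {"hand": 255,"translation": [-0.975,0.21,0],"twist": [0,0,0]}
    - {"hand": 255,"translation": [-0.975,0.21,0],"twist": [0,0,0]}
    - {"hand": 255,"translation": [-0.975,0.21,0],"twist": [0,0,0]}
    - {"hand": 255,"translation": [-0.975,0.21,0],"twist": [0,0,0]}
    - {"hand": 255,"translation": [-0.975,0.21,0],"twist": [0,0,0]}
    - {"hand": 255,"translation": [-0.975,0.21,0],"twist": [0,0,0]}
    - {"hand": 255,"translation": [-0.975,0.21,0],"twist": [0,0,0]}
    - {"hand": 255,"translation": [-0.975,0.21,0],"twist": [0,0,0]}
    - {"hand": 255,"translation": [-0.975,0.21,0],"twist": [0,0,0]}
    - {"hand": 255,"translation": [-0.975,0.21,0],"twist": [0,0,0]}
    - {"hand": 255,"translation": [0,0,0],"twist": [0,0,0]}
    - {"hand": 255,"translation": [0,0,0],"twist": [0,0,0]}
    - {"hand": 255,"translation": [0,0,0],"twist": [0,0,0]}

```text
time_s: 40.85
tool_pos: [0.5511, -0.1981, 0.1449]
ee_rot: [-179.9, -0.0, 73.2]
force: [0.8, -0.1, -1.4]
width: 0.0348
grasp_force: 60.8
```

```bash
python3 plan.py 549.6,-199.1,72,73.3; python3 - <<'E'
from ov import *
f=grab('side'); s=r.read_state(); p=s['tool_pos']*1000; T=pose(p[0]-.3,p[1]-.9,s['ee_rot'][2]); z=p[2]-18.8
C=pose(*CAR)
overlay(f,[(rectz(C,0,y,60,18,33),(0,255,0)) for y in (-40,40)]+[(rectz(C,40,0,18,60,59),(0,255,255)),(rectz(T,0,0,60,18,z+13),(0,0,255)),(rectz(T,0,0,60,18,z-13),(255,0,0))],(230,110,340,220),'s14.png',5)
E
```

```text
t 40.9 p [ 551.1 -198.1  144.9] rot [-179.9   -0.    73.2] F [ 0.8 -0.1 -1.4] w 34.8 g 60.8 j [-26.  32. 101.   0.  47.  -9.]
twist [-0.1 -0.  -0.1] m 1 [-0.014 -0.005 -0.028] | shift [-1.3 -1.1 72.9] n 4 [-0.017 -0.014  0.911]
```

View pics/s14.png

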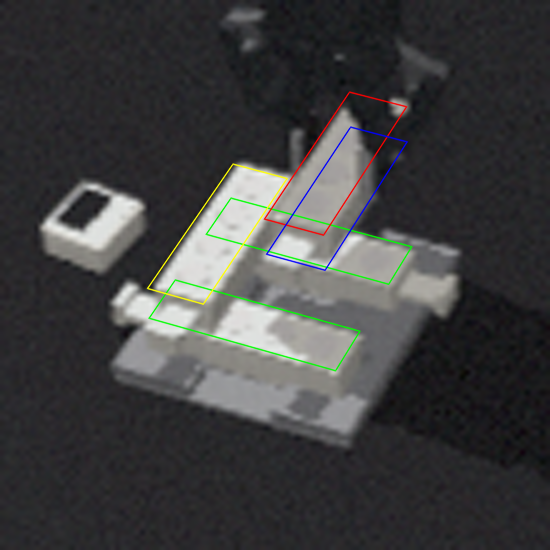

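Cart1 lies at crop (215,235) across both seated cartridges, as intended. Cart2 is over the other end at (325,180). Lowering.

drive_tool:
  targets:
    - {"hand": 255,"translation": [-0.06,-0.05,0.8],"twist": [0,0,0]}
    - {"hand": 255,"translation": [0,0,0.9],"twist": [0,0,0]}
    - {"hand": 255,"translation": [0,0,0.9],"twist": [0,0,0]}
    - {"hand": 255,"translation": [0,0,0.6],"twist": [0,0,0]}
    - {"hand": 255,"translation": [0,0,0.4],"twist": [0,0,0]}
    - {"hand": 255,"translation": [0,0,0.1],"twist": [0,0,0]}
    - {"hand": 255,"translation": [0,0,0],"twist": [0,0,0]}
    - {"hand": 255,"translation": [0,0,0],"twist": [0,0,0]}
    - {"hand": 255,"translation": [0,0,0],"twist": [0,0,0]}

```text
time_s: 41.65
tool_pos: [0.5502, -0.1994, 0.0719]
ee_rot: [179.9, 0.0, 73.3]
force: [0.3, -0.6, -0.8]
width: 0.0344
grasp_force: 60.9
```

```bash
python3 plan.py 549.6,-199.1,64.5,73.3
```

```text
t 41.6 p [ 550.2 -199.4   71.9] rot [179.9   0.   73.3] F [ 0.3 -0.6 -0.8] w 34.4 g 60.9 j [-26.  38. 104.   0.  38. -10.]
twist [ 0.1  0.  -0. ] m 1 [ 0.016  0.001 -0.008] | shift [ 0.1 -0.7  7.4] n 1 [ 0.007 -0.036  0.372]
```

drive_tool:
  targets:
    - {"hand": 255,"translation": [0,-0.03,0.15],"twist": [0,0,0]}
    - {"hand": 255,"translation": [0,0,0.1],"twist": [0,0,0]}
    - {"hand": 255,"translation": [0,0,0.05],"twist": [0,0,0]}
    - {"hand": 255,"translation": [0,0,0],"twist": [0,0,0]}
    - {"hand": 255,"translation": [0,0,0],"twist": [0,0,0]}

```text
time_s: 42.07
tool_pos: [0.5493, -0.1992, 0.0651]
ee_rot: [-180.0, -0.0, 73.3]
force: [0.9, 0.3, -1.6]
width: 0.0345
grasp_force: 60.9
```

drive_tool:
  targets:
    - {"hand": 255,"translation": [0,0,0.04],"twist": [0,0,0]}
    - {"hand": 255,"translation": [0,0,0.04],"twist": [0,0,0]}
    - {"hand": 255,"translation": [0,0,0],"twist": [0,0,0]}
    - {"hand": 255,"translation": [0,0,0],"twist": [0,0,0]}

```text
time_s: 42.4
tool_pos: [0.5494, -0.1992, 0.0647]
ee_rot: [180.0, 0.0, 73.3]
force: [-3.9, 1.5, 12.8]
width: 0.0344
grasp_force: 62.5
```

Contact at the expected height; releasing and backing off upward, then aside.

drive_tool:
  targets:
    - {"hand": 255,"translation": [0,0,-0.05],"twist": [0,0,0]}
    - {"hand": 255,"translation": [0,0,0],"twist": [0,0,0]}
    - {"hand": 90,"translation": [0,0,0],"twist": [0,0,0]}
    - {"hand": 90,"translation": [0,0,0],"twist": [0,0,0]}
    - {"hand": 90,"translation": [0,0,0],"twist": [0,0,0]}
    - {"hand": 90,"translation": [0,0,0],"twist": [0,0,0]}
    - {"hand": 90,"translation": [0,0,-0.5],"twist": [0,0,0]}
    - {"hand": 90,"translation": [0,0,-1],"twist": [0,0,0]}
    - {"hand": 90,"translation": [0,0,-1],"twist": [0,0,0]}
    - {"hand": 90,"translation": [0,0,-1],"twist": [0,0,0]}
    - {"hand": 90,"translation": [0,0,-1],"twist": [0,0,0]}
    - {"hand": 90,"translation": [0,0,-1],"twist": [0,0,0]}
    - {"hand": 90,"translation": [0,0,-1],"twist": [0,0,0]}
    - {"hand": 90,"translation": [0,0,0],"twist": [0,0,0]}

```text
time_s: 43.57
tool_pos: [0.5503, -0.1996, 0.1989]
ee_rot: [179.7, 0.1, 73.3]
force: [0.3, -0.5, 0.8]
width: 0.0549
grasp_force: 0.0
```

drive_tool:
  targets:
    - {"hand": 90,"translation": [1,0,0],"twist": [0,0,0]}
    - {"hand": 90,"translation": [1,0,0],"twist": [0,0,0]}
    - {"hand": 90,"translation": [1,0,0],"twist": [0,0,0]}
    - {"hand": 90,"translation": [1,0,0],"twist": [0,0,0]}
    - {"hand": 90,"translation": [1,0,0],"twist": [0,0,0]}
    - {"hand": 90,"translation": [1,0,0],"twist": [0,0,0]}
    - {"hand": 90,"translation": [1,0,0],"twist": [0,0,0]}
    - {"hand": 90,"translation": [1,0,0],"twist": [0,0,0]}
    - {"hand": 90,"translation": [1,0,0],"twist": [0,0,0]}
    - {"hand": 90,"translation": [1,0,0],"twist": [0,0,0]}
    - {"hand": 90,"translation": [1,0,0],"twist": [0,0,0]}
    - {"hand": 90,"translation": [1,0,0],"twist": [0,0,0]}
    - {"hand": 90,"translation": [1,0,0],"twist": [0,0,0]}
    - {"hand": 90,"translation": [1,0,0],"twist": [0,0,0]}
    - {"hand": 90,"translation": [1,0,0],"twist": [0,0,0]}
    - {"hand": 90,"translation": [0,0,0],"twist": [0,0,0]}
    - {"hand": 90,"translation": [0,0,0],"twist": [0,0,0]}

```text
time_s: 44.98
tool_pos: [0.6355, 0.0888, 0.1944]
ee_rot: [-180.0, 0.0, 73.4]
force: [0.0, 0.2, 0.1]
width: 0.0556
grasp_force: 0.0
```

```bash
python3 - <<'E'
from h import *
f=grab('top'); g=grab('side'); import m2
T=np.array([587.7,-211.3]);a=np.radians(-16.7);M=np.array([[np.cos(a),np.sin(a)],[-np.sin(a),np.cos(a)]])
hsv=cv2.cvtColor(f['img'],cv2.COLOR_BGR2HSV);white=((hsv[...,2]>180)&(hsv[...,1]<40))
for nm,ff in (('top',f),('side',g)):
    P=cloud(ff);v=ff['z_map']>0
    xy=(P[...,:2]*1000-T)@M.T; z=P[...,2]*1000
    near=v&(abs(xy[...,0])<120)&(abs(xy[...,1])<130)
    hi=near&(z>50)&(z<75)
    print(nm,'zmax',np.round(np.percentile(z[near],99.5),1))
    for s in (-1,1):
        m=hi&(xy[...,0]*s>0)&(abs(xy[...,0])<90); q=xy[m].astype(np.float32)
        if len(q): c=cv2.minAreaRect(q); print(s,len(q),'z',np.round(np.median(z[m]),1),np.round(c[0],1),np.round(c[1],1),round(c[2],1))
    for x,y in [(0,-40),(0,40)]:
        m=near&(np.hypot(xy[...,0]-x,xy[...,1]-y)<14); print('low',y,np.round(np.median(z[m]),1))
P=cloud(f)
for n,u,v in [('pot',242,258),('rack',160,220),('timer',473,141),('dishes',303,127)]: print(n,np.round(P[v,u],3))
print(r.read_state()['time_s'])
E
```

```text
top zmax 63.4
-1 834 z 58.7 [-38.4  10.4] [ 37.9 151.3] 0.1
1 838 z 58.7 [41.4 12.6] [ 37.8 150.3] 0.2
low -40 33.1
low 40 33.3
side zmax 65.2
-1 408 z 58.3 [-43.5   9.9] [ 40.4 159.6] 1.8
1 377 z 58.6 [37.2  7.6] [ 39.7 137.9] 0.2
low -40 33.7
low 40 32.7
pot [0.441 0.298 0.044]
rack [0.537 0.494 0.048]
timer [ 0.716 -0.272  0.026]
dishes [0.625 0.127 0.468]
45.0833
```

```bash
python3 - <<'E'
from h import *
f=load('top'); T=np.array([588.5,-211.5]);a=np.radians(-16.7);M=np.array([[np.cos(a),np.sin(a)],[-np.sin(a),np.cos(a)]])
P=cloud(f);v=f['z_map']>0; z=P[...,2]*1000
u,w=np.meshgrid(np.arange(640),np.arange(480))
def XY(h):
    d=np.stack([u,w,np.ones_like(u)],-1)@np.linalg.inv(f['K']).T@f['R'];o=-f['R'].T@f['t']
    X=o+d*((h-o[2])/d[...,2])[...,None]; return (X[...,:2]*1000-T)@M.T
A=XY(.059);B=XY(.033)
for s in (-1,1):
    m=v&(z>50)&(z<75)&(A[...,0]*s>12)&(abs(A[...,0])<70)&(abs(A[...,1])<100)
    off=(abs(A[...,0]-40*s)>11)&(abs(A[...,0]-40*s)<17)&m   # beside the tongue: body only
    y=A[...,1][off];print(s,'body y',np.round(np.percentile(y,[1,99]),1),np.round((y.min()+y.max())/2,1),'x',np.round(A[...,0][m].mean(),1))
for s in (-1,1):
    m=v&(z>22)&(z<44)&(abs(B[...,0])<14)&(abs(B[...,1]-40*s)<30); y=B[...,1][m]; print('low',s,np.round(np.percentile(y,[2,50,98]),1))
E
```

```text
-1 body y [-62.9  55.9] -3.3 x -40.1
1 body y [-60.1  58.5] 3.5 x 39.5
low -1 [-55.2 -37.  -18.7]
low 1 [24.9 42.6 60.3]
```

```bash
python3 -c "
from workcell import r
print(r.job_done())"
```

```text
the job is handed in; nothing more can be done
None
```

The job is handed in: all four cartridges present are in the tower, with the two loose ones pressed home in the pockets and the two from the dock laid crosswise on top (4–5 mm off centre along their length for one, about 3 mm for the other), bench items left standing (pot, rack and timer re-measured in place; the dish stack was hidden by the arm).

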